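# Put the printing blocks away in the chest under the tool trays

### The job

The class is over: put all the small carved printing blocks lying on the bench away in their chest, which stands at the bottom of the stack. Lift the two tool trays off and set them aside, one on the other, on the green cutting mat, draw the chest's sliding lid more than half way out, keeping it level in its grooves, lay every block flat inside and push the lid fully home. Then stack the trays squarely on the chest again, the deeper one below and the shallower one on it as before, carrying them level and leaving the other things on the bench undisturbed.

Things in the scene. Friction and masses are not known exactly. Their poses are not given: they have to be found in the camera images.
- chest: wooden block chest at the bottom of the stack, fixed to the bench: 240 (x) x 150 (y) x 48 mm high. Origin: centre of its underside, z up. The lid runs in grooves 7.5 mm high, 34 mm above the underside, and draws out towards the chest's -x end, over an end wall only 33 mm high; the +x end is closed. The trays stand on its 48 mm high cheeks and +x end, clear of the lid.
- chest_in (a point): centre of the chest's inner floor, 6 mm above the bench; free inside to 112 mm either way along the chest's x and 61 mm either way along its y
- lid: the chest's loose sliding lid, board 230 x 124 x 6 mm (from its x -118 to +112), 140 g, 1.5 mm of play up and down and 2 mm each side in the grooves. Origin: on the board's underside, at x 0, y 0, z 34 mm of the chest's frame when fully shut, at negative x when drawn. Axes as the chest's. Waxed: slides with a few newtons if kept straight. Drawn by 150 to 180 mm it still hangs in its grooves.
- lid_pull (a point): middle of the lid's pull, a hardwood block on a tongue beyond the chest's -x end: 36 mm long (lid x), 30 mm wide (lid y), 20 mm high, centred at lid x -154, z +4 mm; nothing beside it on its two y sides, down to the bench. 38 mm above the bench with the lid level; a lid left drawn 170 mm hangs about 10 mm lower here and binds unless lifted level before it is pushed back
- tray_low: the lower, deeper one of the two wooden tool trays on the chest: 240 (x) x 150 (y) x 45 mm high, 5 mm floor, 8 mm walls, about 0.6 kg. Origin: centre of its flat underside, z up. Tools are fixed in it along the outer walls (beyond 46 mm from the centre line) and in the ends (beyond x 75 mm), all lower than 26 mm. Either way round is right.
- tray_low_grip (a point): top middle of the deeper tray's centre board, 45 mm above its underside: 12 mm thick, running the tray's whole length along its x at y 0, as high as the walls. It is the carrying grip, balanced here; both sides of it are free to 40 mm from the centre line, down to the 5 mm floor
- tray_top: the upper, shallower tool tray, standing on the walls of the lower: 240 (x) x 150 (y) x 36 mm high, otherwise like it, about 0.45 kg. Origin: centre of its flat underside, z up. Either way round is right.
- tray_top_grip (a point): top middle of the shallower tray's centre board, 36 mm above its underside: 12 mm thick, along the tray's x at y 0; the carrying grip, free on both sides to 40 mm from the centre line, down to the 5 mm floor
- mat: green cutting mat fixed on the bench, 320 (x) x 230 (y) x 3 mm. Origin: centre of its underside. It is empty; room for one pile of trays.
- block1: small carved printing block, plywood faced with grey lino, 50 (x) x 36 (y) x 22 mm high, 35 g; some of the four may be absent. Origin: centre of its underside, z up.
- block1_mid (a point): the middle of block1, 11 mm above its underside
- block2: small carved printing block, plywood faced with grey lino, 50 (x) x 36 (y) x 22 mm high, 35 g; some of the four may be absent. Origin: centre of its underside, z up.
- block2_mid (a point): the middle of block2, 11 mm above its underside
- block3: small carved printing block, plywood faced with grey lino, 50 (x) x 36 (y) x 22 mm high, 35 g; some of the four may be absent. Origin: centre of its underside, z up.
- block3_mid (a point): the middle of block3, 11 mm above its underside
- block4: small carved printing block, plywood faced with grey lino, 50 (x) x 36 (y) x 22 mm high, 35 g; some of the four may be absent. Origin: centre of its underside, z up.
- block4_mid (a point): the middle of block4, 11 mm above its underside
- gouge: bystander: loose gouge with a wooden handle, 150 x 17 mm, 18 mm high, lying on the bench between the blocks and the mat
- pencil_tin: bystander: round tin of pencils, 74 mm across, about 170 mm tall over the pencils, right of the chest
- ink_jar: bystander: ink jar 64 mm across, 75 mm tall, right of the chest nearer the robot
- ink_jar2: bystander: ink jar 56 mm across, 65 mm tall, right of the chest
- offcut: bystander: L-shaped grey lino off-cut, 90 x 56 x 5 mm, lying flat to the right of the blocks
Mind the look-alikes: they are no part of the job. Leave any turquoise look-alike of the block1 alone. What is shaped like the block4 but yellow is not meant.

How it is judged:
By the outcome, as a careful person would: the job done as asked, in the order asked, and still so for the second after the job is handed in, with the robot touching nothing.
Of block1, block2, block3, block4 only 2 to 4 are there at a start; the rules pass over those that are not, and their reading is None.
At some moment in a run one of block1, block2, block3, block4, tray_top may be knocked a few centimetres aside while the robot is not near it.
It also fails if it takes over 210 s, if anything falls off the work surface, if the arm or the gripper's body presses on something with over 40 N, if the wrist force passes 120 N, or if a joint passes its speed limit or range.

### The arm

A 7-joint arm with a two-finger parallel gripper is mounted at the origin on the work surface. World frame = base frame: x ahead of the robot, y to its left, z up, the work surface at z = 0. Lengths are in m, angles in rad, forces in N, time in s.
With the tool pointing down it reaches from about 0.425 to 0.925 m from the base axis. Payload 6.8 kg.
Tool frame: the origin (TCP) lies midway between the tips of the shut fingers; the grasp point (between the pads) lies 19 mm behind it; z points along the fingers, y is the line along which they close (so a half turn about z gives the same grasp; the last joint's range is limited). The gripper opens to 85 mm and grips with 20 to 120 N. Pads are 22 mm wide; open, the fingers measure 114 mm over their backs; the gripper's body (76 mm by 85 mm) begins 54 mm behind the grasp point. The pads swing forward as they close: fully open they stand 13 mm farther back than shut.
Start: joints at [-1.448, 0.477, 0.022, 1.555, -0.011, 1.109, -0.083], TCP at [0.154, 0.657, 0.231] pointing down, gripper open.
Joint ranges: [-2.96, 2.96], [-0.34, 2.1], [-1.41, 1.46], [0.24, 2.44], [-1.37, 4.51], [0.17, 1.92], [-2.96, 2.96]. Speed limits (rad/s): [2.39, 2.39, 3.14, 3.14, 3.14, 3.14, 3.14].

### API

Orientations are given as a rotation vector (axis times angle).
In Python, from bench import r gives the robot as it stands. The module is installed in compiled form; this text tells all that it offers.
- The arm moves only by the tool apply_moves, never from a script. Its argument "rows" is a list of rows, each a list of 6 numbers: the shift along the tool's x, y, z scaled (see below), then the turn, a rotation vector about the tool's x, y, z scaled (see below). A call has 1 to 5 rows; each row is the pose to reach, as a shift and turn from the pose commanded when the call began, along the tool's axes at that moment; what a row does not reach only later rows make up. The controller multiplies each number of a shift by 0.25 m and each number of a turn by 90 degrees. A row lasts 1/8 s, in which the tool goes at most 62.5 mm and 10.7 degrees, less where a joint would pass 70% of its speed; a pose out of reach is approached as far as the arm can. A call with a number of a shift or a turn outside -1 to 1 is refused whole. A call with a gripper value outside its range is refused whole. "claw" is the opening, from 0 (shut) to 1 (fully open), set as the call begins (left out, the last holds). The fingers move at their own pace and stop on an object; "newtons" is the grip in N (left out, the last holds). Time passes only in rows, so rows that repeat a pose let the fingers close. It gives the time, the measured TCP pose, the force, the opening and the grip force at its end, in the units of the state.
- r.get_obs(): the state, without advancing time (a new reading comes with each control period).
- r.grab_frame(name): name is "scene" or "top" or "wrist"; returns a dict with "pixels" (400x640x3 uint8, red, green, blue), "intrinsics" (3x3 intrinsics, pixels), "eye" and "attitude" of the camera in the world. Camera axes: x right, y up, looking along -z (the intrinsics and any distortion apply to the point x, -y, -z); pixel columns grow to the right and rows downward; lengths in m; the calibration is good to about 2 mm. A picture is of the moment at which its call begins. There is no depth.
- r.hand_in(): hands the job in; it is judged then, once.
Trained networks look in a picture, given as the dict that the camera call returned (one of the last four; its "shot" number tells which), for a name from the list of things; names that differ only in an ending like _2 or _b are one class to them, and where a whole thing is asked for, a point or a joint stands for the part that bears it (a point fixed in the world has none). Each returns a list of dicts, best first, with "conf" (0 to 1); they miss things now and then, are a little off and sometimes report something else, mostly with a low value. They report only what shows in the picture. A call takes as long as a camera call. They do not tell look-alikes from the thing itself.
- r.search_frame(picture, thing): "rect" ([left, top, width, height] in pixels, round what is visible of it).
- r.outline_of(picture, thing): "pixels" (400x640 bool, what is visible of it) and "rect" ([left, top, width, height] in pixels, round what is visible of it).
- r.landmark_of(picture, thing): "point" ([column, row] in pixels: a listed point, or the origin of a listed thing).
The state is a dict: "clock": time; "joints": joint angles; "qvel": joint speeds; "tau": joint torques, N m; "tcp_pos": TCP position; "orientation": TCP orientation; "contact_force": force on the tool from outside, world axes, zero at the start; "moment": the same for the moment, N m; "grip_width": finger opening in m; "gripper_force": force on a finger pad.
Only numpy, scipy, OpenCV 4.12 (cv2) and the standard library are available. Lean on these libraries where they do the work, as an engineer would, in place of code of your own. Each camera call takes 0.05 s, during which the arm holds its last target. There are 200 camera calls.

## Working session

There is one attempt and no reset: what is moved stays moved. The work goes in short steps, Python scripts to look and compute and a tool call to move; the robot and the scene stay as the last step left them, time stands still between calls to the robot, and variables do not carry over. Pictures are saved under pics/ and viewed, at most 16 in all, crops included, and the job is handed in when it is done.

Besides the shell and the picture viewer there is one more tool, called in YAML: its name, and indented under it one key for each argument. apply_moves: Moves the arm, as the interface text tells. Its arguments: {"type":"object","properties":{"rows":{"type":"array","items":{"type":"array","items":{"type":"number"}}},"claw":{"type":"number"},"newtons":{"type":"number"}},"required":["rows"]}

```bash
mkdir -p pics
cat > h.py <<'E'
import numpy as np, cv2
from bench import r
from scipy.spatial.transform import Rotation as R
def rot(a):
    a=np.array(a,float)
    return a if a.shape==(3,3) else (R.from_quat(a).as_matrix() if a.size==4 else R.from_rotvec(a).as_matrix())
def ray(f,p):
    K=np.array(f["intrinsics"]); d=np.linalg.inv(K)@[p[0],p[1],1]; d=np.array([d[0],-d[1],-d[2]])
    return np.array(f["eye"]),rot(f["attitude"])@d
def at(f,p,z):
    e,d=ray(f,p); return e+d*(z-e[2])/d[2]
def proj(f,P):
    c=rot(f["attitude"]).T@(np.array(P)-np.array(f["eye"])); c=np.array([c[0],-c[1],-c[2]])
    q=np.array(f["intrinsics"])@c; return q[:2]/q[2]
def save(f,n): cv2.imwrite("pics/"+n,f["pixels"][:,:,::-1])
E
python3 - <<'E'
from h import *
o=r.get_obs(); print(o)
for n in("scene","top"):
    f=r.grab_frame(n); save(f,n+"0.png"); print(n,{k:(np.round(v,3).tolist() if not np.isscalar(v) else v) for k,v in f.items() if k!="pixels"})
    for t in["chest","tray_low","tray_top","tray_top_grip","tray_low_grip","lid_pull","mat","block1","block2","gouge","offcut","pencil_tin"]:
        for d in r.landmark_of(f,t)[:5]: print(t,round(d["conf"],2),np.round(d["point"],1))
E
```

```text
{'clock': 0.0, 'joints': array([-1.44810411,  0.4777712 ,  0.02235658,  1.55645599, -0.01152685,
        1.1092814 , -0.08313821]), 'qvel': array([ 1.12936607e-04,  7.94867090e-04,  3.81597151e-04, -4.52554191e-04,
       -1.09023057e-03,  4.27976190e-04, -9.74900000e-05]), 'tau': array([-6.75378615e-04, -5.96465242e+01,  1.60764221e+00, -2.81180942e+01,
        1.24591507e-02,  9.49209498e-03, -3.58576273e-06]), 'tcp_pos': array([0.15428773, 0.65652651, 0.23034349]), 'orientation': array([-3.61781002e-01, -3.12059975e+00,  2.80460080e-03]), 'contact_force': array([ 0.04858888, -0.0110133 , -0.00290281]), 'moment': array([ 0.06314018, -0.06438283,  0.02398075]), 'gripper_force': 0.0, 'grip_width': 0.08563572605560178}
scene {'intrinsics': [[458.291, 0.0, 320.154], [0.0, 458.291, 200.552], [0.0, 0.0, 1.0]], 'eye': [1.2, -0.886, 1.087], 'attitude': [0.815, 0.295, 0.607], 'shot': 1}
chest 0.87 [313.9 266. ]
chest 0.7 [310.  246.6]
tray_low 0.61 [314.1 258.8]
tray_top 0.88 [307.4 243.9]
tray_top_grip 0.62 [312.1 235.4]
tray_low_grip 0.64 [246.3 313. ]
tray_low_grip 0.25 [336.  195.2]
lid
[... 257 characters left out ...]
ut 0.56 [251.8 256.8]
pencil_tin 0.81 [275.2 327.4]
top {'intrinsics': [[372.031, 0.0, 318.169], [0.0, 372.031, 203.257], [0.0, 0.0, 1.0]], 'eye': [0.364, 0.008, 1.048], 'attitude': [0.087, -0.132, -1.595], 'shot': 2}
tray_low 0.66 [316.5 171.6]
tray_low 0.38 [402.2 230.8]
tray_top 0.62 [381.2 159.3]
tray_top 0.23 [440.3 234. ]
tray_top_grip 0.79 [381.  157.3]
lid_pull 0.53 [314.4 171.1]
mat 0.68 [169.6 222.6]
block1 0.84 [263.1 218.5]
block1 0.78 [287.2 239.8]
block1 0.69 [342.6 259.2]
block2 0.84 [263.1 218.5]
block2 0.78 [287.2 239.8]
block2 0.69 [342.6 259.2]
gouge 0.63 [377.9 158.8]
gouge 0.46 [228.  223.7]
gouge 0.38 [331.3 225.3]
offcut 0.88 [403.  232.6]
pencil_tin 0.68 [447.2 154. ]
```

View pics/top0.png

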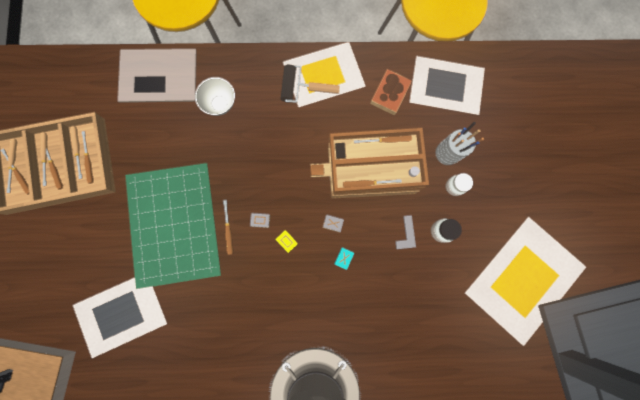

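View pics/scene0.png

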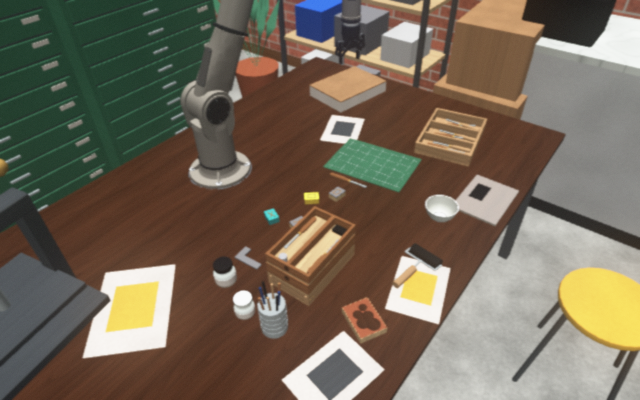

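The top view shows two grey blocks, at (260,220) and (334,224), with a yellow and a turquoise look-alike. The stack is at (380,160) with the lid's pull towards the left (+y), and the mat is at (172,225) with the gouge at (228,228). Next I'll measure these.

```bash
cat >> h.py <<'E'
def rect_world(f,mask,z):
    c=max(cv2.findContours(mask.astype(np.uint8),cv2.RETR_EXTERNAL,cv2.CHAIN_APPROX_NONE)[0],key=cv2.contourArea)
    P=np.array([at(f,p[0],z)[:2] for p in c]); (cx,cy),(w,h),a=cv2.minAreaRect((P*1000).astype(np.float32))
    if w<h: w,h,a=h,w,a+90
    return np.round([cx,cy,w,h,(a+90)%180-90],1)   # mm, long axis angle deg
def go(x,y,z,yaw):
    """row numbers from now to a tool-down pose; yaw deg: tool y = (-sin,cos), tool x=(-cos,-sin)"""
    o=r.get_obs(); Rc=rot(o["orientation"]); p=np.array(o["tcp_pos"])
    Rt=R.from_euler("z",yaw,degrees=True).as_matrix()@np.diag([-1.,1,-1])
    s=Rc.T@(np.array([x,y,z])-p)/.25; t=R.from_matrix(Rc.T@Rt).as_rotvec(degrees=True)/90
    print("shift",np.round(s,4),"turn",np.round(t,4),"rows",np.ceil(max(np.linalg.norm(s)*4,np.linalg.norm(t)*90/10.7)))
def where():
    o=r.get_obs(); Rc=rot(o["orientation"]); print("t%.2f"%o["clock"],"tcp",np.round(o["tcp_pos"],4),"yaw %.2f"%np.degrees(np.arctan2(-Rc[0,1],Rc[1,1])),"tilt",np.round(Rc[:2,2],4),"F",np.round(o["contact_force"],1),"w %.4f"%o["grip_width"],"g %.1f"%o["gripper_force"])
E
python3 - <<'E'
from h import *
where()
f=r.grab_frame("top"); hsv=cv2.cvtColor(f["pixels"],cv2.COLOR_RGB2HSV)
m=cv2.inRange(hsv,(60,80,50),(90,255,200)); m=cv2.morphologyEx(m,cv2.MORPH_CLOSE,np.ones((5,5))); print("mat",rect_world(f,m,.003))
for d in r.outline_of(f,"tray_top")[:2]: print("top",d["conf"],d["rect"],rect_world(f,d["pixels"],.129))
for d in r.outline_of(f,"block1")[:5]:
    print("blk",d["conf"],d["rect"],rect_world(f,d["pixels"],.022),f["pixels"][d["pixels"]].mean(0))
for d in r.outline_of(f,"gouge")[:2]: print("gouge",d["conf"],d["rect"],rect_world(f,d["pixels"],.01))
print("grip",at(f,(381,157.3),.129),"pull",at(f,(315,171),.038))
for t in("chest","tray_top"):
    g=r.landmark_of(f,t); print(t,[at(f,d["point"],.0 if t=="chest" else .093) for d in g[:1]])
s=r.grab_frame("scene")
for t,z in(("tray_top_grip",.129),("lid_pull",.038)):
    for d in r.landmark_of(s,t)[:2]: print(t,d["conf"],at(s,d["point"],z))
go(.66,-.17,.35,-90)
E
```

```text
t1.30 tcp [0.1544 0.6571 0.2313] yaw -13.22 tilt [-0. -0.] F [ 0.2  0.1 -0.2] w 0.0852 g 0.0
mat [461.4 385.3 318.  228.5   7.5]
top 0.75 [331.6, 127.4, 97.3, 66.5] [ 599.8 -176.7  242.7  155.8  -87.4]
blk 0.79 [324.7, 213.9, 16.2, 15.1] [449.4 -62.2  49.   38.2  72.5] [171.34893617 161.07659574 155.60851064]
blk 0.65 [313.2, 152.7, 17.9, 25.3] [603.  -33.8  56.6  37.5  88.7] [188.23247232 145.06642066  98.33948339]
blk 0.59 [255.0, 214.8, 17.4, 14.3] [463.1 138.7  50.   36.   88.5] [169.55731225 158.03162055 150.56521739]
blk 0.48 [278.3, 232.0, 19.4, 21.2] [404.2  66.1  50.5  36.5  43.5] [229.22821577 223.37344398  41.70539419]
blk 0.47 [337.2, 247.3, 19.3, 21.9] [353.6 -89.4  50.1  37.3 -26.5] [ 72.63052209 206.55421687 197.48192771]
gouge 0.62 [224.9, 199.9, 9.9, 54.5] [448.9 231.6 151.5  18.    6.9]
gouge 0.61 [320.7, 215.4, 20.6, 16.8] [449.5 -63.3  53.   40.   70. ]
grip [ 0.6064065  -0.18336631  0.129     ] pull [ 0.59536614 -0.01628983  0.038     ]
chest [array([ 0.44835206, -0.0575882 ,  0.        ])]
tray_top [array([ 0.60435626, -0.18441727,  0.093     ])]
tray_top_grip 0.94 [ 0.59692598 -0.17310666  0.129     ]
lid_pull 0.75 [ 0.56677092 -0.13815153  0.038     ]
shift [-2.7258 -2.7579 -0.4749] turn [-0.    -0.     0.853] rows 16.0
```

apply_moves:
  rows:
    - [-0.18,-0.09,-0.1,0,0,0.11]
    - [-0.36,-0.17,-0.2,0,0,0.22]
    - [-0.54,-0.26,-0.3,0,0,0.33]
    - [-0.73,-0.34,-0.4,0,0,0.44]
    - [-0.91,-0.43,-0.48,0,0,0.55]

```text
clock: 2.38
tcp_pos: [0.3527, 0.4994, 0.3527]
orientation: [-1.643, -2.678, -0.002]
contact_force: [1.0, 0.7, 1.2]
grip_width: 0.0851
gripper_force: 0.0
```

apply_moves:
  rows:
    - [-0.18,0.04,0,0,0,0.05]
    - [-0.37,0.08,0,0,0,0.11]
    - [-0.55,0.12,0,0,0,0.16]
    - [-0.74,0.16,0,0,0,0.22]
    - [-0.92,0.2,0,0,0,0.274]

```text
clock: 3.0
tcp_pos: [0.502, 0.3175, 0.3516]
orientation: [-2.174, -2.268, -0.001]
contact_force: [1.1, 0.9, -0.1]
grip_width: 0.0858
gripper_force: 0.0
```

apply_moves:
  rows:
    - [-0.2,0.07,0,0,0,0]
    - [-0.39,0.14,0,0,0,0]
    - [-0.59,0.22,0,0,0,0]
    - [-0.78,0.29,0,0,0,0]
    - [-0.98,0.36,0,0,0,0]

```text
clock: 3.62
tcp_pos: [0.6027, 0.077, 0.3515]
orientation: [-2.169, -2.272, -0.001]
contact_force: [1.0, 0.8, 0.5]
grip_width: 0.0853
gripper_force: 0.0
```

apply_moves:
  rows:
    - [-0.2,0,0,0,0,0]
    - [-0.4,-0.01,0,0,0,0]
    - [-0.6,-0.02,0,0,0,0]
    - [-0.8,-0.03,0,0,0,0]
    - [-0.96,-0.04,0,0,0,0]

```text
clock: 4.25
tcp_pos: [0.6028, -0.1642, 0.3515]
orientation: [2.171, 2.27, 0.0]
contact_force: [-0.4, 0.8, -0.2]
grip_width: 0.0853
gripper_force: 0.0
```

Run:
```python
from h import *
where()
f=r.grab_frame("wrist"); save(f,"w1.png"); print(f["eye"],f["attitude"],np.array(f["intrinsics"])[0])
for t,z in(("tray_top_grip",.129),("tray_top",.093),("lid_pull",.038)):
    for d in r.landmark_of(f,t)[:2]: print(t,round(d["conf"],2),np.round(d["point"]),at(f,d["point"],z).round(4))
for d in r.outline_of(f,"tray_top")[:1]: print("top",d["conf"],d["rect"],rect_world(f,d["pixels"],.129))
```

```text
t4.25 tcp [ 0.6028 -0.1642  0.3515] yaw -87.46 tilt [ 0.0004 -0.0003] F [-0.4  0.8 -0.2] w 0.0853 g 0.0
[ 0.60057793 -0.0828242   0.49326028] [-0.31855737 -0.00722375  0.0453992 ] [313.8155853   0.        320.3346509]
tray_top_grip 0.91 [319. 172.] [ 0.6031 -0.1704  0.129 ]
tray_top_grip 0.24 [212. 261.] [ 0.469  -0.2965  0.129 ]
tray_top 0.65 [322. 168.] [ 0.6066 -0.1738  0.093 ]
lid_pull 0.78 [320.  48.] [ 0.5978 -0.0244  0.038 ]
lid_pull 0.16 [323. 170.] [ 0.6095 -0.189   0.038 ]
top 0.94 [253.8, 67.8, 137.0, 196.8] [ 604.3 -175.7  239.7  151.9  -87.1]
```

View pics/w1.png

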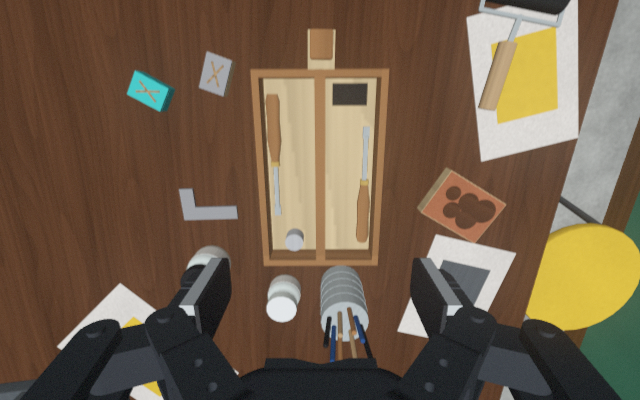

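The wrist view shows the tray with its centre board running (320,65)–(321,265), square to the gripper, and the pull at (320,45). The measured centre is (604,-176) mm, so I'll descend with the claw half open.

apply_moves:
  rows:
    - [-0.02,0,0.2,0,0,0]
    - [-0.04,0,0.4,0,0,0]
    - [-0.047,0.003,0.6,0,0,0]
    - [-0.047,0.003,0.72,0,0,0]
    - [-0.047,0.003,0.78,0,0,0]
  claw: 0.45

```text
clock: 5.12
tcp_pos: [0.6042, -0.1712, 0.1544]
orientation: [-2.165, -2.273, 0.001]
contact_force: [0.2, -0.9, 0.7]
grip_width: 0.0385
gripper_force: 0.0
```

apply_moves:
  rows:
    - [0,0,0.05,0,0,0]
    - [0,0,0.1,0,0,0]
    - [0,0,0.15,0,0,0]
    - [0,0,0.2,0,0,0]
    - [0,0,0.212,0,0,0]

```text
clock: 5.75
tcp_pos: [0.6039, -0.1735, 0.1023]
orientation: [-2.169, -2.271, 0.001]
contact_force: [0.4, 0.2, -0.7]
grip_width: 0.0386
gripper_force: 0.0
```

apply_moves:
  rows:
    - [0,0,0,0,0,0]
    - [0,0,0,0,0,0]
    - [0,0,0,0,0,0]
    - [0,0,0,0,0,0]
    - [0,0,0,0,0,0]
  claw: 0
  newtons: 60

```text
clock: 6.38
tcp_pos: [0.6045, -0.1739, 0.1037]
orientation: [2.17, 2.271, 0.0]
contact_force: [-1.5, -0.6, 3.6]
grip_width: 0.0111
gripper_force: 60.5
```

Run:
```python
from h import *
where()
```

```text
t6.38 tcp [ 0.6045 -0.1739  0.1037] yaw -87.40 tilt [ 0.0004 -0.0001] F [-1.5 -0.6  3.6] w 0.0111 g 60.5
```

apply_moves:
  rows:
    - [0,0,-0.06,0,0,0]
    - [0,0,-0.18,0,0,0]
    - [0,0,-0.32,0,0,0]
    - [0,0,-0.45,0,0,0]
    - [0,0,-0.52,0,0,0]

```text
clock: 7.0
tcp_pos: [0.6049, -0.1737, 0.2352]
orientation: [2.169, 2.27, 0.002]
contact_force: [0.9, -0.0, -4.0]
grip_width: 0.0108
gripper_force: 59.6
```

apply_moves:
  rows:
    - [0.15,-0.03,0,0,0,-0.08]
    - [0.35,-0.07,0,0,0,-0.19]
    - [0.56,-0.12,0,0,0,-0.3]
    - [0.77,-0.16,0,0,0,-0.41]
    - [0.97,-0.2,0,0,0,-0.528]

```text
clock: 7.62
tcp_pos: [0.5422, 0.0681, 0.2329]
orientation: [-1.061, -2.956, 0.001]
contact_force: [0.9, -0.4, -4.1]
grip_width: 0.0112
gripper_force: 59.4
```

apply_moves:
  rows:
    - [0.14,0.1,0,0,0,-0.11]
    - [0.28,0.2,0,0,0,-0.22]
    - [0.42,0.31,0,0,0,-0.33]
    - [0.54,0.4,0,0,0,-0.44]
    - [0.625,0.468,0,0,0,-0.527]

```text
clock: 8.25
tcp_pos: [0.4972, 0.258, 0.2327]
orientation: [0.218, -3.133, 0.0]
contact_force: [-0.2, -0.8, -5.0]
grip_width: 0.0112
gripper_force: 59.4
```

apply_moves:
  rows:
    - [0,0,0,0,0,0]
    - [0,0,0,0,0,0]

```text
clock: 8.5
tcp_pos: [0.4984, 0.2553, 0.2328]
orientation: [0.205, -3.134, 0.002]
contact_force: [-0.6, 0.1, -5.3]
grip_width: 0.0106
gripper_force: 59.4
```

Run:
```python
from h import *
where(); print(np.round(r.get_obs()["joints"],2))
go(.461,.385,.03,7.5)
```

```text
t8.50 tcp [0.4984 0.2553 0.2328] yaw 7.47 tilt [-0.0009 -0.0013] F [-0.6  0.1 -5.3] w 0.0106 g 59.4
[-0.72  0.29  0.16  1.84 -0.05  1.02  1.17]
shift [0.0799 0.5349 0.8106] turn [-0.0008 -0.0007 -0.0004] rows 4.0
```

apply_moves:
  rows:
    - [0.015,0.12,0,0,0,0]
    - [0.04,0.3,0,0,0,0]
    - [0.06,0.44,0,0,0,0]
    - [0.08,0.535,0,0,0,0]
    - [0.08,0.535,0.1,0,0,0]

```text
clock: 9.12
tcp_pos: [0.4614, 0.3888, 0.2096]
orientation: [-0.209, 3.132, 0.006]
contact_force: [-0.2, -0.5, -5.8]
grip_width: 0.011
gripper_force: 59.5
```

apply_moves:
  rows:
    - [0,0,0.14,0,0,0]
    - [0,0,0.3,0,0,0]
    - [0,0,0.46,0,0,0]
    - [0,0,0.6,0,0,0]
    - [0,0,0.68,0,0,0]

```text
clock: 9.75
tcp_pos: [0.4611, 0.3843, 0.0364]
orientation: [0.203, -3.133, 0.004]
contact_force: [0.1, 0.1, -5.2]
grip_width: 0.0107
gripper_force: 59.3
```

apply_moves:
  rows:
    - [0,0,0.03,0,0,0]
    - [0,0,0.05,0,0,0]
    - [0,0,0.07,0,0,0]
    - [0,0,0.085,0,0,0]
    - [0,0,0.092,0,0,0]

```text
clock: 10.38
tcp_pos: [0.4612, 0.3864, 0.0154]
orientation: [-0.207, 3.134, 0.001]
contact_force: [0.2, 0.2, -4.9]
grip_width: 0.0109
gripper_force: 59.3
```

Run:
```python
from h import *
where(); go(.461,.385,.0137,7.5)
```

```text
t10.38 tcp [0.4612 0.3864 0.0154] yaw 7.57 tilt [0.0003 0.0003] F [ 0.2  0.2 -4.9] w 0.0109 g 59.3
shift [ 0.0014 -0.0054  0.007 ] turn [0.0002 0.0002 0.0007] rows 1.0
```

apply_moves:
  rows:
    - [0,0,0.003,0,0,0]
    - [0,0,0.006,0,0,0]
    - [0,0,0.008,0,0,0]
    - [0,0,0.008,0,0,0]

```text
clock: 10.88
tcp_pos: [0.4611, 0.3863, 0.0137]
orientation: [-0.207, 3.135, 0.0]
contact_force: [-1.8, -0.4, -0.3]
grip_width: 0.0106
gripper_force: 60.1
```

apply_moves:
  rows:
    - [0,0,0,0,0,0]
    - [0,0,0,0,0,0]
    - [0,0,0,0,0,0]
    - [0,0,-0.1,0,0,0]
    - [0,0,-0.25,0,0,0]
  claw: 0.45

```text
clock: 11.5
tcp_pos: [0.4604, 0.3856, 0.0755]
orientation: [0.207, -3.133, 0.003]
contact_force: [-0.2, 0.0, -0.1]
grip_width: 0.0383
gripper_force: 0.0
```

apply_moves:
  rows:
    - [0,0,-0.18,0,0,0]
    - [0,0,-0.4,0,0,0]
    - [0,0,-0.62,0,0,0]
    - [0,0,-0.84,0,0,0]
    - [0,0,-0.94,0,0,0]

```text
clock: 12.12
tcp_pos: [0.462, 0.387, 0.3148]
orientation: [-0.207, 3.131, 0.006]
contact_force: [-0.1, -0.1, -1.0]
grip_width: 0.0384
gripper_force: 0.0
```

Run:
```python
from h import *
where(); go(.461,.385,.3,7.5)
f=r.grab_frame("wrist"); save(f,"w2.png")
for t in("tray_top","tray_low"):
  for d in r.outline_of(f,t)[:1]: print(t,d["conf"],d["rect"],rect_world(f,d["pixels"],.039))
go(.5,.1,.3,-87.4)
```

```text
t12.12 tcp [0.462  0.387  0.3148] yaw 7.55 tilt [0.0038 0.0041] F [-0.1 -0.1 -1. ] w 0.0384 g 0.0
shift [ 0.0054 -0.0075  0.0593] turn [0.0023 0.0028 0.0006] rows 1.0
tray_top 0.61 [261.1, 60.1, 120.9, 178.1] [465.1 388.1 240.  152.3   7.7]
shift [-0.0016 -1.1569  0.046 ] turn [2.2000e-03 1.0000e-04 1.0551e+00] rows 9.0
```

apply_moves:
  rows:
    - [-0.015,-0.13,0,0,0,0.105]
    - [-0.03,-0.26,0,0,0,0.21]
    - [-0.045,-0.39,0,0,0,0.316]
    - [-0.06,-0.52,0,0,0,0.42]
    - [-0.075,-0.655,0,0,0,0.527]

```text
clock: 12.9
tcp_pos: [0.5005, 0.225, 0.3088]
orientation: [-1.078, -2.949, 0.004]
contact_force: [0.9, 0.1, -0.1]
grip_width: 0.0383
gripper_force: 0.0
```

apply_moves:
  rows:
    - [-0.14,-0.09,0,0,0,0.105]
    - [-0.28,-0.18,0,0,0,0.21]
    - [-0.41,-0.27,0,0,0,0.316]
    - [-0.55,-0.36,0,0,0,0.42]
    - [-0.683,-0.456,0,0,0,0.527]

```text
clock: 13.52
tcp_pos: [0.5586, 0.0281, 0.3089]
orientation: [-2.174, -2.266, 0.004]
contact_force: [0.9, 0.2, -1.0]
grip_width: 0.0387
gripper_force: 0.0
```

apply_moves:
  rows:
    - [-0.2,0.03,0,0,0,0]
    - [-0.42,0.07,0,0,0,0]
    - [-0.64,0.11,0,0,0,0]
    - [-0.78,0.13,0,0,0,0]
    - [-0.823,0.14,0,0,0,0]

```text
clock: 14.15
tcp_pos: [0.6027, -0.1773, 0.3089]
orientation: [-2.172, -2.267, 0.005]
contact_force: [-0.1, -0.6, 0.6]
grip_width: 0.0385
gripper_force: 0.0
```

apply_moves:
  rows:
    - [0,0,0,0,0,0]
    - [0,0,0,0,0,0]

```text
clock: 14.4
tcp_pos: [0.6039, -0.1723, 0.3101]
orientation: [-2.165, -2.275, -0.0]
contact_force: [0.0, 0.3, 0.6]
grip_width: 0.0387
gripper_force: 0.0
```

Run:
```python
from h import *
where()
f=r.grab_frame("wrist"); save(f,"w3.png")
for t in("tray_top","tray_low"):
  for d in r.outline_of(f,t)[:1]: print(t,d["conf"],d["rect"],rect_world(f,d["pixels"],.093))
for d in r.landmark_of(f,"tray_low_grip")[:2]: print(d["conf"],at(f,d["point"],.093))
go(.604,-.176,.0655,-87.4)
```

```text
t14.40 tcp [ 0.6039 -0.1723  0.3101] yaw -87.16 tilt [-0.0011  0.0012] F [0.  0.3 0.6] w 0.0387 g 0.0
tray_low 0.86 [252.9, 63.0, 142.2, 201.6] [ 604.9 -177.7  240.5  152.5  -88.1]
0.77 [ 0.60340108 -0.17805461  0.093     ]
0.18 [ 0.47827866 -0.06409935  0.093     ]
shift [-1.200e-02 -8.000e-04  9.812e-01] turn [ 0.0001 -0.0004  0.0024] rows 4.0
```

View pics/w3.png

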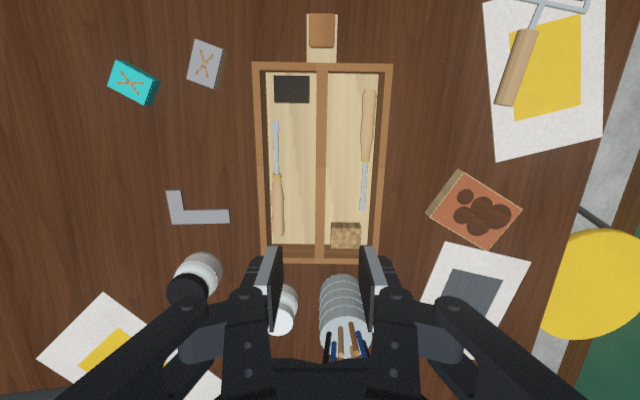

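apply_moves:
  rows:
    - [-0.01,0,0.2,0,0,0]
    - [-0.02,0,0.4,0,0,0]
    - [-0.021,0,0.6,0,0,0]
    - [-0.021,0,0.72,0,0,0]
    - [-0.021,0,0.78,0,0,0]

```text
clock: 15.22
tcp_pos: [0.6034, -0.1788, 0.1142]
orientation: [-2.166, -2.273, 0.002]
contact_force: [0.6, -0.5, 0.2]
grip_width: 0.0383
gripper_force: 0.0
```

apply_moves:
  rows:
    - [0,0,0.05,0,0,0]
    - [0,0,0.1,0,0,0]
    - [0,0,0.15,0,0,0]
    - [0,0,0.19,0,0,0]
    - [0,0,0.204,0,0,0]

```text
clock: 15.85
tcp_pos: [0.6039, -0.1796, 0.0641]
orientation: [-2.168, -2.273, 0.001]
contact_force: [-0.5, 0.4, 0.2]
grip_width: 0.0387
gripper_force: 0.0
```

apply_moves:
  rows:
    - [0,0,0,0,0,0]
    - [0,0,0,0,0,0]
    - [0,0,0,0,0,0]
    - [0,0,0,0,0,0]
    - [0,0,0,0,0,0]
  claw: 0
  newtons: 70

```text
clock: 16.48
tcp_pos: [0.6042, -0.1799, 0.0652]
orientation: [2.168, 2.273, 0.0]
contact_force: [-1.8, -0.2, 4.5]
grip_width: 0.0108
gripper_force: 69.7
```

Run:
```python
from h import *
where()
```

```text
t16.48 tcp [ 0.6042 -0.1799  0.0652] yaw -87.29 tilt [ 0.0004 -0.0001] F [-1.8 -0.2  4.5] w 0.0108 g 69.7
```

apply_moves:
  rows:
    - [0,0,-0.06,0,0,0]
    - [0,0,-0.2,0,0,0]
    - [0,0,-0.38,0,0,0]
    - [0,0,-0.56,0,0,0]
    - [0,0,-0.64,0,0,0]

```text
clock: 17.1
tcp_pos: [0.6048, -0.18, 0.2273]
orientation: [2.167, 2.271, 0.003]
contact_force: [1.0, 0.0, -6.5]
grip_width: 0.0107
gripper_force: 69.0
```

apply_moves:
  rows:
    - [0.15,-0.03,0,0,0,-0.08]
    - [0.35,-0.07,0,0,0,-0.19]
    - [0.56,-0.12,0,0,0,-0.3]
    - [0.77,-0.16,0,0,0,-0.41]
    - [0.97,-0.2,0,0,0,-0.528]

```text
clock: 17.73
tcp_pos: [0.541, 0.062, 0.2237]
orientation: [-1.059, -2.956, 0.002]
contact_force: [1.2, 0.9, -5.9]
grip_width: 0.011
gripper_force: 68.9
```

apply_moves:
  rows:
    - [0.14,0.1,0,0,0,-0.11]
    - [0.28,0.2,0,0,0,-0.22]
    - [0.42,0.31,0,0,0,-0.33]
    - [0.54,0.4,0,0,0,-0.44]
    - [0.625,0.468,0,0,0,-0.527]

```text
clock: 18.35
tcp_pos: [0.4957, 0.2517, 0.2235]
orientation: [0.22, -3.131, 0.001]
contact_force: [-0.3, 0.2, -5.5]
grip_width: 0.0105
gripper_force: 68.9
```

apply_moves:
  rows:
    - [0.0,0.12,0,0,0,0]
    - [0.02,0.3,0,0,0,0]
    - [0.04,0.44,0,0,0,0]
    - [0.05,0.53,0,0,0,0]
    - [0.05,0.53,0,0,0,0]

```text
clock: 18.98
tcp_pos: [0.4661, 0.3812, 0.2238]
orientation: [0.214, -3.133, 0.001]
contact_force: [-0.1, -0.4, -5.9]
grip_width: 0.011
gripper_force: 68.9
```

apply_moves:
  rows:
    - [0,0,0,0,0,0]
    - [0,0,0,0,0,0]

```text
clock: 19.23
tcp_pos: [0.4682, 0.378, 0.2246]
orientation: [0.206, -3.135, 0.002]
contact_force: [-0.0, -1.0, -6.1]
grip_width: 0.0108
gripper_force: 68.9
```

Run:
```python
from h import *
where()
go(.4655,.3875,.0562,7.6)
```

```text
t19.23 tcp [0.4682 0.378  0.2246] yaw 7.52 tilt [ 0.    -0.001] F [-0.  -1.  -6.1] w 0.0108 g 68.9
shift [0.0057 0.0399 0.6737] turn [-0.0007 -0.0001 -0.0009] rows 3.0
```

apply_moves:
  rows:
    - [0.005,0.02,0.1,0,0,0]
    - [0.006,0.04,0.25,0,0,0]
    - [0.006,0.04,0.42,0,0,0]
    - [0.006,0.04,0.55,0,0,0]
    - [0.006,0.04,0.61,0,0,0]

```text
clock: 19.85
tcp_pos: [0.4644, 0.3878, 0.0706]
orientation: [0.208, -3.133, 0.003]
contact_force: [0.6, -0.6, -6.0]
grip_width: 0.0112
gripper_force: 68.7
```

apply_moves:
  rows:
    - [0,0,0,0,0,0]
    - [0,0,0.02,0,0,0]
    - [0,0,0.035,0,0,0]
    - [0,0,0.05,0,0,0]
    - [0,0,0.054,0,0,0]

```text
clock: 20.48
tcp_pos: [0.4646, 0.3894, 0.0587]
orientation: [0.21, -3.134, 0.0]
contact_force: [-0.7, 0.2, -6.0]
grip_width: 0.0107
gripper_force: 69.0
```

Run:
```python
from h import *
where()
go(.4655,.3875,.0562,7.6)
```

```text
t20.48 tcp [0.4646 0.3894 0.0587] yaw 7.66 tilt [-0.0001 -0.    ] F [-0.7  0.2 -6. ] w 0.0107 g 69.0
shift [-0.0027 -0.0081  0.0101] turn [-0.     -0.0001  0.0007] rows 1.0
```

apply_moves:
  rows:
    - [-0.003,-0.006,0.002,0,0,0]
    - [-0.003,-0.006,0.006,0,0,0]
    - [-0.003,-0.006,0.011,0,0,0]
    - [-0.003,-0.006,0.013,0,0,0]
    - [-0.003,-0.006,0.013,0,0,0]

```text
clock: 21.1
tcp_pos: [0.4657, 0.3881, 0.0562]
orientation: [-0.21, 3.134, 0.0]
contact_force: [-2.8, -3.2, 4.2]
grip_width: 0.0111
gripper_force: 70.4
```

Run:
```python
from h import *
where()
```

```text
t21.10 tcp [0.4657 0.3881 0.0562] yaw 7.65 tilt [0.0002 0.0002] F [-2.8 -3.2  4.2] w 0.0111 g 70.4
```

apply_moves:
  rows:
    - [0,0,0,0,0,0]
    - [0,0,0,0,0,0]
    - [0,0,0,0,0,0]
    - [0,0,-0.1,0,0,0]
    - [0,0,-0.25,0,0,0]
  claw: 0.45

```text
clock: 21.72
tcp_pos: [0.4649, 0.3875, 0.1177]
orientation: [0.21, -3.133, 0.003]
contact_force: [-0.1, 0.1, 0.5]
grip_width: 0.0386
gripper_force: 0.0
```

apply_moves:
  rows:
    - [0,0,-0.16,0,0,0]
    - [0,0,-0.35,0,0,0]
    - [0,0,-0.55,0,0,0]
    - [0,0,-0.7,0,0,0]
    - [0,0,-0.75,0,0,0]

```text
clock: 22.35
tcp_pos: [0.4664, 0.3888, 0.3083]
orientation: [-0.209, 3.131, 0.005]
contact_force: [-0.0, 0.1, -0.2]
grip_width: 0.0384
gripper_force: 0.0
```

Run:
```python
from h import *
where()
f=r.grab_frame("wrist"); save(f,"w4.png")
for d in r.outline_of(f,"tray_low")[:1]: print(d["conf"],d["rect"],rect_world(f,d["pixels"],.084))
f=r.grab_frame("top"); save(f,"top1.png")
for d in r.outline_of(f,"block1")[:5]:
    print("blk",d["conf"],d["rect"],rect_world(f,d["pixels"],.022),f["pixels"][d["pixels"]].mean(0))
for d in r.landmark_of(f,"lid_pull")[:2]: print("pull",d["conf"],at(f,d["point"],.038))
```

```text
t22.35 tcp [0.4664 0.3888 0.3083] yaw 7.65 tilt [0.0032 0.0033] F [-0.   0.1 -0.2] w 0.0384 g 0.0
0.69 [251.3, 55.3, 140.1, 198.3] [466.4 389.5 239.1 149.6   7.6]
blk 0.82 [324.6, 216.9, 15.5, 15.4] [449.  -61.9  49.7  39.1  74.4] [173.44032922 162.3744856  156.03292181]
blk 0.8 [249.2, 214.9, 21.5, 16.0] [463.1 138.7  49.9  36.   88.5] [174.30290456 162.56016598 155.22406639]
blk 0.67 [279.6, 233.5, 17.8, 19.2] [403.5  66.8  50.5  34.6  43.7] [232.92405063 227.65400844  42.49367089]
blk 0.57 [334.6, 247.8, 19.8, 21.1] [354.6 -88.6  51.   37.2 -27. ] [ 74.41365462 209.18875502 200.08433735]
pull 0.58 [ 0.60496991 -0.01877797  0.038     ]
```

View pics/top1.png

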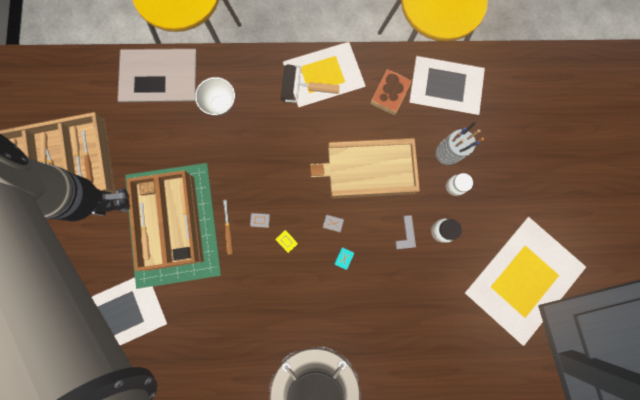

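apply_moves:
  rows:
    - [-0.015,-0.13,0,0,0,0.105]
    - [-0.03,-0.26,0,0,0,0.21]
    - [-0.045,-0.39,0,0,0,0.316]
    - [-0.06,-0.52,0,0,0,0.42]
    - [-0.075,-0.655,0,0,0,0.527]
  claw: 0.7

```text
clock: 23.22
tcp_pos: [0.5054, 0.2269, 0.3037]
orientation: [-1.076, -2.95, 0.004]
contact_force: [-0.4, -0.5, -0.6]
grip_width: 0.0599
gripper_force: 0.0
```

apply_moves:
  rows:
    - [-0.14,-0.09,0,0,0,0.105]
    - [-0.28,-0.18,0,0,0,0.21]
    - [-0.41,-0.27,0,0,0,0.316]
    - [-0.55,-0.36,0,0,0,0.42]
    - [-0.683,-0.456,0,0,0,0.527]

```text
clock: 23.85
tcp_pos: [0.5639, 0.0301, 0.3039]
orientation: [-2.172, -2.268, 0.004]
contact_force: [0.8, 0.6, -0.6]
grip_width: 0.0593
gripper_force: 0.0
```

apply_moves:
  rows:
    - [-0.07,0.07,0.2,0,0,0]
    - [-0.147,0.145,0.4,0,0,0]
    - [-0.147,0.145,0.4,0,0,0]
    - [-0.147,0.145,0.4,0,0,0]

```text
clock: 24.35
tcp_pos: [0.602, -0.0032, 0.2056]
orientation: [-2.166, -2.275, 0.001]
contact_force: [0.3, 0.1, 0.8]
grip_width: 0.0599
gripper_force: 0.0
```

Run:
```python
from h import *
where()
f=r.grab_frame("wrist"); save(f,"w5.png")
for d in r.landmark_of(f,"lid_pull")[:2]: print("pull",d["conf"],d["point"],at(f,d["point"],.038))
for t,z in(("lid_pull",.048),("chest",.048),("lid",.040)):
  for d in r.outline_of(f,t)[:1]: print(t,d["conf"],d["rect"],rect_world(f,d["pixels"],z))
go(.598,-.023,.017,-87.4)
```

```text
t24.35 tcp [ 0.602  -0.0032  0.2056] yaw -87.21 tilt [-0.0008 -0.0002] F [0.3 0.1 0.8] w 0.0599 g 0.0
pull 0.59 [316.9, 196.1] [ 0.60074925 -0.02169588  0.038     ]
lid_pull 0.69 [258.0, 177.2, 115.1, 188.0] [ 602.2 -114.6  234.   119.   -88.1]
chest 0.8 [243.4, 213.9, 142.4, 154.0] [ 666.2 -124.1  191.9   52.3  -74.3]
lid 0.83 [256.5, 175.1, 118.3, 189.9] [ 602.1 -119.8  240.1  124.3  -87.4]
shift [-0.0807 -0.025   0.7602] turn [ 0.0016 -0.0006  0.0029] rows 4.0
```

View pics/w5.png

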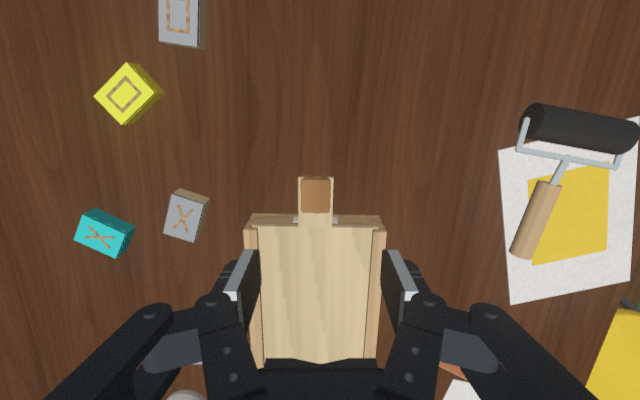

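apply_moves:
  rows:
    - [-0.04,-0.006,0.15,0,0,0]
    - [-0.076,-0.012,0.35,0,0,0]
    - [-0.076,-0.012,0.53,0,0,0]
    - [-0.076,-0.012,0.66,0,0,0]
    - [-0.076,-0.012,0.72,0,0,0]

```text
clock: 25.22
tcp_pos: [0.5997, -0.0221, 0.0246]
orientation: [-2.165, -2.275, 0.001]
contact_force: [-0.3, 1.1, -0.1]
grip_width: 0.0596
gripper_force: 0.0
```

apply_moves:
  rows:
    - [0,0,0.01,0,0,0]
    - [0,0,0.034,0,0,0]
    - [0,0,0.034,0,0,0]

```text
clock: 25.6
tcp_pos: [0.6007, -0.0226, 0.0178]
orientation: [2.166, 2.275, 0.002]
contact_force: [0.4, -0.4, 1.9]
grip_width: 0.0599
gripper_force: 0.0
```

apply_moves:
  rows:
    - [0,0,0,0,0,0]
    - [0,0,0,0,0,0]
    - [0,0,0,0,0,0]
    - [0,0,0,0,0,0]
    - [0,0,0,0,0,0]
  claw: 0
  newtons: 40

```text
clock: 26.22
tcp_pos: [0.6006, -0.0226, 0.0173]
orientation: [2.166, 2.275, 0.001]
contact_force: [-0.5, 0.3, 2.9]
grip_width: 0.0347
gripper_force: 39.4
```

Run:
```python
from h import *
where(); o=r.get_obs();print(o["moment"])
```

```text
t26.23 tcp [ 0.6006 -0.0226  0.0173] yaw -87.20 tilt [0.0008 0.0001] F [-0.5  0.3  2.9] w 0.0347 g 39.4
[ 0.11803732 -0.22679672  0.00718893]
```

apply_moves:
  rows:
    - [0.03,0,0,0,0,0]
    - [0.08,0,0,0,0,0]
    - [0.14,0,0,0,0,0]
    - [0.2,0,0,0,0,0]
    - [0.24,0,0,0,0,0]

```text
clock: 26.85
tcp_pos: [0.5971, 0.0394, 0.0168]
orientation: [-2.164, -2.277, -0.0]
contact_force: [1.0, -2.2, 1.2]
grip_width: 0.035
gripper_force: 39.4
```

apply_moves:
  rows:
    - [0.06,0,0,0,0,0]
    - [0.15,0,0,0,0,0]
    - [0.25,0,0,0,0,0]
    - [0.34,0,0,0,0,0]
    - [0.42,0,0,0,0,0]

```text
clock: 27.48
tcp_pos: [0.5916, 0.1439, 0.0168]
orientation: [-2.165, -2.275, 0.001]
contact_force: [1.1, -0.5, -0.5]
grip_width: 0.0351
gripper_force: 39.5
```

Run:
```python
from h import *
where(); o=r.get_obs();print(o["moment"])
```

```text
t27.48 tcp [0.5916 0.1439 0.0168] yaw -87.16 tilt [-0.0009  0.0001] F [ 1.1 -0.5 -0.5] w 0.0351 g 39.5
[-0.10668795  0.01791445  0.02442385]
```

apply_moves:
  rows:
    - [0,0,0,0,0,0]
    - [0,0,0,0,0,0]
    - [0,0,0,0,0,0]
    - [0,0,0,0,0,0]
  claw: 0.75

```text
clock: 27.98
tcp_pos: [0.5923, 0.1411, 0.0171]
orientation: [2.168, 2.273, -0.0]
contact_force: [0.2, 0.6, -0.4]
grip_width: 0.0641
gripper_force: 0.0
```

apply_moves:
  rows:
    - [0,0,-0.1,0,0,0]
    - [0,0,-0.25,0,0,0]
    - [0,0,-0.45,0,0,0]
    - [0,0,-0.62,0,0,0]
    - [0,0,-0.7,0,0,0]

```text
clock: 28.6
tcp_pos: [0.5933, 0.1417, 0.1949]
orientation: [2.167, 2.273, 0.005]
contact_force: [-0.2, 0.5, -0.9]
grip_width: 0.064
gripper_force: 0.0
```

apply_moves:
  rows:
    - [0,-0.15,0,0,0,0]
    - [0,-0.35,0,0,0,0]
    - [0,-0.5,0,0,0,0]
    - [0,-0.515,0,0,0,0]
    - [0,-0.515,0,0,0,0]

```text
clock: 29.22
tcp_pos: [0.4643, 0.1359, 0.1925]
orientation: [2.167, 2.274, 0.002]
contact_force: [0.4, 0.8, 0.5]
grip_width: 0.0641
gripper_force: 0.0
```

Run:
```python
from h import *
where()
f=r.grab_frame("wrist"); save(f,"w6.png")
for d in r.outline_of(f,"block1")[:4]:
    print("blk",d["conf"],d["rect"],rect_world(f,d["pixels"],.022),f["pixels"][d["pixels"]].mean(0).round())
    m=d["pixels"]
for d in r.landmark_of(f,"block1_mid")[:4]: print("mid",d["conf"],d["point"],at(f,d["point"],.011))
t=r.grab_frame("top")
for d in r.outline_of(t,"block1")[:5]: print("blk",d["conf"],rect_world(t,d["pixels"],.022),t["pixels"][d["pixels"]].mean(0).round())
save(t,"top2.png")
```

```text
t29.23 tcp [0.4643 0.1359 0.1925] yaw -87.22 tilt [0.0012 0.0008] F [0.4 0.8 0.5] w 0.0641 g 0.0
blk 0.94 [298.5, 144.8, 41.6, 53.9] [465.3 143.6  53.   35.9  85.7] [184. 181. 176.]
blk 0.66 [282.8, 304.6, 40.9, 47.4] [453.  -51.8  67.9  39.8  73.2] [172. 165. 157.]
blk 0.59 [244.0, 334.4, 6.3, 8.9] [384.3 -70.5  21.1   8.6  88.4] [ 44. 118. 117.]
mid 0.84 [303.9, 328.2] [ 0.45519132 -0.06171321  0.011     ]
blk 0.75 [353.8 -89.   50.2  37.9 -27. ] [ 74. 206. 197.]
blk 0.68 [404.1  66.1  50.5  32.7  43.7] [232. 227.  47.]
blk 0.59 [450.2 -62.6  54.4  41.8  74.3] [165. 152. 145.]
blk 0.56 [462.8 126.5  36.   30.3  -1.5] [168. 156. 148.]
```

View pics/w6.png

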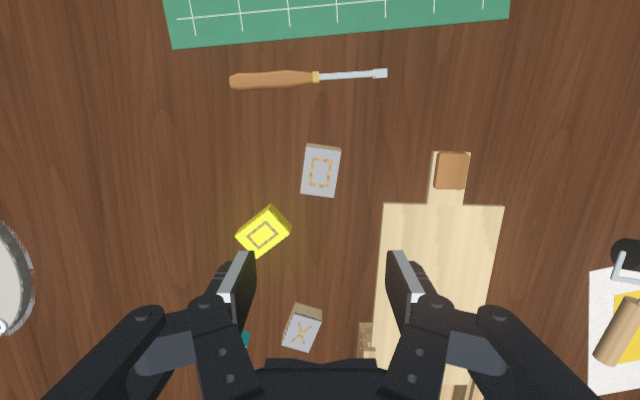

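The grey block is at (321,171), level with the gripper. The yellow look-alike at (262,232) is clear of the fingers.

apply_moves:
  rows:
    - [0.018,0.002,0.15,0,0,0.053]
    - [0.018,0.002,0.35,0,0,0.053]
    - [0.018,0.002,0.53,0,0,0.053]
    - [0.018,0.002,0.66,0,0,0.053]
    - [0.018,0.002,0.73,0,0,0.053]

```text
clock: 30.1
tcp_pos: [0.4636, 0.1399, 0.0078]
orientation: [-2.26, -2.182, 0.003]
contact_force: [-0.2, 0.5, 1.6]
grip_width: 0.0641
gripper_force: 0.0
```

apply_moves:
  rows:
    - [0,0,0.01,0,0,0]
    - [0,0,0.02,0,0,0]
    - [0,0,0.03,0,0,0]
    - [0,0,0.03,0,0,0]

```text
clock: 30.6
tcp_pos: [0.4642, 0.1407, 0.0026]
orientation: [2.259, 2.183, 0.002]
contact_force: [0.3, 0.9, 0.4]
grip_width: 0.064
gripper_force: 0.0
```

apply_moves:
  rows:
    - [0,0,0,0,0,0]
    - [0,0,0,0,0,0]
    - [0,0,0,0,0,0]
    - [0,0,0,0,0,0]
    - [0,0,0,0,0,0]
  claw: 0
  newtons: 30

```text
clock: 31.22
tcp_pos: [0.4641, 0.1406, 0.0026]
orientation: [-2.26, -2.183, -0.001]
contact_force: [-1.4, -0.6, 5.6]
grip_width: 0.0362
gripper_force: 29.0
```

apply_moves:
  rows:
    - [0,0,-0.08,0,0,0]
    - [0,0,-0.25,0,0,0]
    - [0,0,-0.45,0,0,0]
    - [0,0,-0.6,0,0,0]
    - [0,0,-0.65,0,0,0]

```text
clock: 31.85
tcp_pos: [0.4648, 0.1408, 0.1666]
orientation: [2.259, 2.183, 0.006]
contact_force: [-0.2, 0.2, -1.0]
grip_width: 0.0357
gripper_force: 29.8
```

Run:
```python
from h import *
where(); go(.606,-.24,.165,-87.3)
f=r.grab_frame("wrist"); save(f,"w7.png")
```

```text
t31.85 tcp [0.4648 0.1408 0.1666] yaw -91.97 tilt [0.003  0.0023] F [-0.2  0.2 -1. ] w 0.0357 g 29.8
shift [-1.503   0.6168  0.0047] turn [ 0.0019 -0.0015 -0.0519] rows 7.0
```

View pics/w7.png

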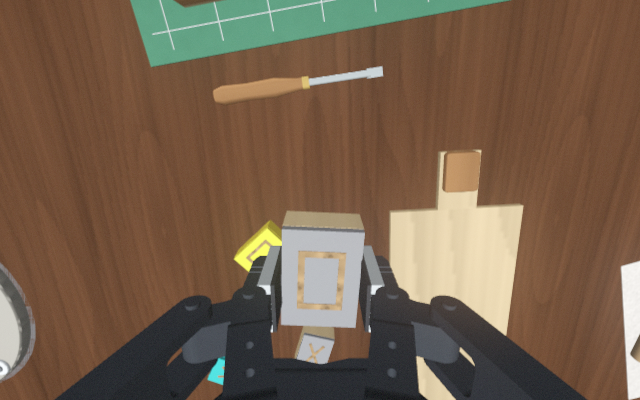

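apply_moves:
  rows:
    - [-0.15,0.06,0,0,0,-0.02]
    - [-0.35,0.14,0,0,0,-0.04]
    - [-0.55,0.22,0,0,0,-0.052]
    - [-0.75,0.31,0,0,0,-0.052]
    - [-0.9,0.37,0,0,0,-0.052]

```text
clock: 32.52
tcp_pos: [0.5482, -0.0901, 0.163]
orientation: [-2.169, -2.271, 0.003]
contact_force: [0.6, -0.3, -0.4]
grip_width: 0.0357
gripper_force: 29.9
```

Run:
```python
from h import *
where(); go(.607,-.2375,.165,-87.3)
```

```text
t32.52 tcp [ 0.5482 -0.0901  0.163 ] yaw -87.39 tilt [-0.0021 -0.0006] F [ 0.6 -0.3 -0.4] w 0.0357 g 29.9
shift [-0.5998  0.2081 -0.0083] turn [-0.0013  0.0003 -0.001 ] rows 3.0
```

apply_moves:
  rows:
    - [-0.2,0.07,0,0,0,0]
    - [-0.4,0.14,0,0,0,0]
    - [-0.55,0.19,0,0,0,0]
    - [-0.6,0.208,0,0,0,0]
    - [-0.6,0.208,0,0,0,0]

```text
clock: 33.15
tcp_pos: [0.6069, -0.2352, 0.1631]
orientation: [-2.168, -2.271, 0.002]
contact_force: [-0.5, 0.3, -0.8]
grip_width: 0.036
gripper_force: 29.8
```

Run:
```python
from h import *
where(); go(.607,-.2375,.010,-87.3)
f=r.grab_frame("wrist"); save(f,"w8.png")
```

```text
t33.15 tcp [ 0.6069 -0.2352  0.1631] yaw -87.36 tilt [-0.0021  0.0006] F [-0.5  0.3 -0.8] w 0.0360 g 29.8
shift [-0.0098  0.0015  0.6122] turn [-0.0013 -0.0004 -0.0006] rows 3.0
```

View pics/w8.png

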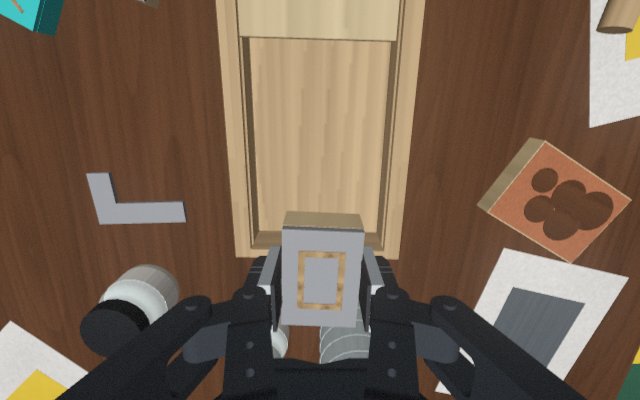

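The chest is open: its inner floor spans columns 250–390 and the lid's edge is at row 38. The held block is centred on the chest, and I'm lowering it.

apply_moves:
  rows:
    - [-0.008,0.001,0.12,0,0,0]
    - [-0.008,0.001,0.28,0,0,0]
    - [-0.008,0.001,0.42,0,0,0]
    - [-0.008,0.001,0.53,0,0,0]
    - [-0.008,0.001,0.57,0,0,0]

```text
clock: 33.83
tcp_pos: [0.6068, -0.2341, 0.0201]
orientation: [-2.163, -2.273, 0.001]
contact_force: [0.2, -0.1, -0.9]
grip_width: 0.0359
gripper_force: 29.8
```

apply_moves:
  rows:
    - [0,0,0.01,0,0,0]
    - [0,0,0.02,0,0,0]
    - [0,0,0.032,0,0,0]
    - [0,0,0.038,0,0,0]
    - [0,0,0.038,0,0,0]

```text
clock: 34.45
tcp_pos: [0.6079, -0.2371, 0.0126]
orientation: [2.168, 2.273, 0.0]
contact_force: [0.2, 0.5, -0.9]
grip_width: 0.0362
gripper_force: 29.8
```

Run:
```python
from h import *
where()
```

```text
t34.45 tcp [ 0.6079 -0.2371  0.0126] yaw -87.30 tilt [0.0001 0.    ] F [ 0.2  0.5 -0.9] w 0.0362 g 29.8
```

apply_moves:
  rows:
    - [0,0,0.006,0,0,0]
    - [0,0,0.011,0,0,0]
    - [0,0,0.011,0,0,0]

```text
clock: 34.83
tcp_pos: [0.6078, -0.237, 0.0096]
orientation: [-2.168, -2.273, 0.0]
contact_force: [-1.1, 0.2, -0.6]
grip_width: 0.036
gripper_force: 29.8
```

apply_moves:
  rows:
    - [0,0,0,0,0,0]
    - [0,0,0,0,0,0]
    - [0,0,0,0,0,0]
    - [0,0,0,0,0,0]
  claw: 0.62

```text
clock: 35.33
tcp_pos: [0.6079, -0.237, 0.0098]
orientation: [2.168, 2.273, 0.0]
contact_force: [-0.3, -0.7, -0.5]
grip_width: 0.0532
gripper_force: 0.0
```

apply_moves:
  rows:
    - [0,0,-0.08,0,0,0]
    - [0,0,-0.25,0,0,0]
    - [0,0,-0.45,0,0,0]
    - [0,0,-0.65,0,0,0]
    - [0,0,-0.7,0,0,0]

```text
clock: 35.95
tcp_pos: [0.6097, -0.2384, 0.1901]
orientation: [2.165, 2.268, 0.006]
contact_force: [0.0, -0.1, -0.9]
grip_width: 0.0529
gripper_force: 0.0
```

apply_moves:
  rows:
    - [0.15,-0.12,0,0,0,0.04]
    - [0.33,-0.27,0,0,0,0.09]
    - [0.51,-0.42,0,0,0,0.14]
    - [0.67,-0.55,0,0,0,0.18]
    - [0.729,-0.6,0,0,0,0.208]

```text
clock: 36.58
tcp_pos: [0.4468, -0.0598, 0.1845]
orientation: [-2.506, -1.89, 0.001]
contact_force: [-0.2, 0.1, -0.1]
grip_width: 0.053
gripper_force: 0.0
```

apply_moves:
  rows:
    - [0,0,0,0,0,0]
    - [0,0,0,0,0,0]
  claw: 0.75

```text
clock: 36.83
tcp_pos: [0.4502, -0.0627, 0.1852]
orientation: [2.508, 1.89, 0.001]
contact_force: [0.2, -0.3, -0.0]
grip_width: 0.0641
gripper_force: 0.0
```

Run:
```python
from h import *
where()
f=r.grab_frame("wrist"); save(f,"w9.png")
for d in r.outline_of(f,"block1")[:4]:
    print("blk",d["conf"],d["rect"],rect_world(f,d["pixels"],.022),f["pixels"][d["pixels"]].mean(0).round())
for d in r.landmark_of(f,"block1_mid")[:4]: print("mid",d["conf"],d["point"],at(f,d["point"],.011))
t=r.grab_frame("top")
for d in r.outline_of(t,"block1")[:5]: print("blk",d["conf"],rect_world(t,d["pixels"],.022),t["pixels"][d["pixels"]].mean(0).round())
go(.45,-.0622,.0026,-106)
```

```text
t36.83 tcp [ 0.4502 -0.0627  0.1852] yaw -105.99 tilt [ 0.0011 -0.0002] F [ 0.2 -0.3 -0. ] w 0.0641 g 0.0
blk 0.89 [302.8, 150.1, 37.2, 52.5] [452.5 -59.4  53.3  34.9  73.1] [182. 180. 178.]
blk 0.88 [218.1, 204.6, 50.3, 39.5] [357.8 -85.   51.9  43.9 -27. ] [ 89. 197. 193.]
blk 0.74 [200.9, 18.9, 63.3, 76.4] [406.6  66.8  50.   40.4  42. ] [227. 225. 105.]
blk 0.56 [473.3, 256.2, 44.4, 48.7] [ 607.5 -232.    66.6   46.    88. ] [174. 166. 154.]
mid 0.75 [242.3, 223.9] [ 0.35538725 -0.08962281  0.011     ]
mid 0.59 [320.8, 176.6] [ 0.4521589 -0.0620509  0.011    ]
mid 0.53 [458.4, 392.0] [ 0.547494   -0.39635619  0.011     ]
blk 0.55 [402.8  66.1  48.6  34.6  43.7] [230. 225.  46.]
blk 0.48 [ 608.6 -235.9   51.5   34.9   88.7] [174. 161. 151.]
shift [ 0.0032 -0.      0.7287] turn [ 0.0001  0.0004 -0.0009] rows 3.0
```

View pics/w9.png

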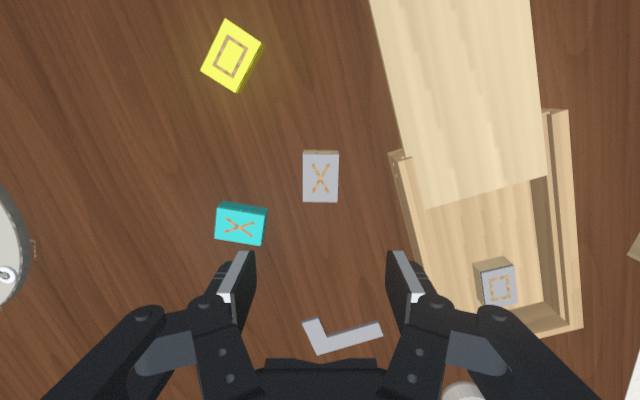

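The second grey block at (321,177) is aligned between the fingers, the first lies flat in the chest at (498,287), and the turquoise one is clear.

apply_moves:
  rows:
    - [0.003,0,0.15,0,0,0]
    - [0.003,0,0.35,0,0,0]
    - [0.003,0,0.53,0,0,0]
    - [0.003,0,0.65,0,0,0]
    - [0.003,0,0.7,0,0,0]

```text
clock: 37.7
tcp_pos: [0.4489, -0.0619, 0.0082]
orientation: [-2.509, -1.889, 0.004]
contact_force: [-0.7, 0.1, -0.0]
grip_width: 0.0641
gripper_force: 0.0
```

apply_moves:
  rows:
    - [0,0,0.01,0,0,0]
    - [0,0,0.02,0,0,0]
    - [0,0,0.028,0,0,0]
    - [0,0,0.028,0,0,0]

```text
clock: 38.2
tcp_pos: [0.4501, -0.0612, 0.0033]
orientation: [2.509, 1.89, 0.001]
contact_force: [-0.5, 0.1, 0.5]
grip_width: 0.0643
gripper_force: 0.0
```

apply_moves:
  rows:
    - [0,0,0,0,0,0]
    - [0,0,0,0,0,0]
    - [0,0,0,0,0,0]
    - [0,0,0,0,0,0]
    - [0,0,0,0,0,0]
  claw: 0
  newtons: 30

```text
clock: 38.83
tcp_pos: [0.4499, -0.0613, 0.0031]
orientation: [-2.509, -1.89, -0.001]
contact_force: [-1.0, 1.3, 6.0]
grip_width: 0.0353
gripper_force: 30.2
```

apply_moves:
  rows:
    - [0,0,-0.08,0,0,0]
    - [0,0,-0.25,0,0,0]
    - [0,0,-0.45,0,0,0]
    - [0,0,-0.6,0,0,0]
    - [0,0,-0.65,0,0,0]

```text
clock: 39.45
tcp_pos: [0.4506, -0.0612, 0.167]
orientation: [2.508, 1.89, 0.005]
contact_force: [0.4, 0.7, -0.6]
grip_width: 0.0352
gripper_force: 30.3
```

Run:
```python
from h import *
where(); go(.604,-.172,.165,-87.3)
```

```text
t39.45 tcp [ 0.4506 -0.0612  0.167 ] yaw -106.00 tilt [0.0032 0.0012] F [ 0.4  0.7 -0.6] w 0.0352 g 30.3
shift [-0.2567  0.712   0.0095] turn [ 0.0019 -0.001  -0.2078] rows 4.0
```

apply_moves:
  rows:
    - [-0.05,0.14,0,0,0,-0.05]
    - [-0.12,0.32,0,0,0,-0.1]
    - [-0.18,0.5,0,0,0,-0.15]
    - [-0.24,0.66,0,0,0,-0.2]
    - [-0.257,0.712,0,0,0,-0.208]

```text
clock: 40.08
tcp_pos: [0.6037, -0.174, 0.1638]
orientation: [-2.169, -2.272, 0.002]
contact_force: [-0.9, -0.2, -0.5]
grip_width: 0.0352
gripper_force: 30.3
```

apply_moves:
  rows:
    - [0,0,0,0,0,0]
    - [0,0,0,0,0,0]

```text
clock: 40.33
tcp_pos: [0.6019, -0.1711, 0.1647]
orientation: [-2.167, -2.272, 0.001]
contact_force: [-1.2, -0.3, 1.2]
grip_width: 0.0356
gripper_force: 30.3
```

Run:
```python
from h import *
where(); go(.604,-.172,.0096,-87.3)
```

```text
t40.33 tcp [ 0.6019 -0.1711  0.1647] yaw -87.30 tilt [-0.0017  0.0011] F [-1.2 -0.3  1.2] w 0.0356 g 30.3
shift [-0.0047  0.0094  0.6203] turn [-0.001  -0.0008  0.    ] rows 3.0
```

apply_moves:
  rows:
    - [-0.005,0.009,0.12,0,0,0]
    - [-0.005,0.009,0.28,0,0,0]
    - [-0.005,0.009,0.42,0,0,0]
    - [-0.005,0.009,0.53,0,0,0]
    - [-0.005,0.009,0.57,0,0,0]

```text
clock: 40.95
tcp_pos: [0.6037, -0.1718, 0.0214]
orientation: [-2.165, -2.272, 0.002]
contact_force: [0.2, -0.7, 0.4]
grip_width: 0.0352
gripper_force: 30.3
```

apply_moves:
  rows:
    - [0,0,0.01,0,0,0]
    - [0,0,0.02,0,0,0]
    - [0,0,0.032,0,0,0]
    - [0,0,0.042,0,0,0]
    - [0,0,0.042,0,0,0]

```text
clock: 41.58
tcp_pos: [0.6053, -0.1733, 0.0123]
orientation: [-2.168, -2.273, -0.0]
contact_force: [0.3, -1.0, -0.5]
grip_width: 0.035
gripper_force: 30.3
```

Run:
```python
from h import *
where(); go(.604,-.172,.0098,-87.3)
```

```text
t41.58 tcp [ 0.6053 -0.1733  0.0123] yaw -87.30 tilt [-0.0001  0.0001] F [ 0.3 -1.  -0.5] w 0.0350 g 30.3
shift [ 0.0056 -0.0049  0.0099] turn [-0.     -0.0001  0.    ] rows 1.0
```

apply_moves:
  rows:
    - [0,0,0.005,0,0,0]
    - [0,0,0.01,0,0,0]
    - [0,0,0.01,0,0,0]

```text
clock: 41.95
tcp_pos: [0.6053, -0.1734, 0.0097]
orientation: [-2.168, -2.273, 0.0]
contact_force: [-0.5, -0.2, -0.5]
grip_width: 0.0356
gripper_force: 30.3
```

apply_moves:
  rows:
    - [0,0,0,0,0,0]
    - [0,0,0,0,0,0]
    - [0,0,0,0,0,0]
    - [0,0,0,0,0,0]
  claw: 0.62

```text
clock: 42.45
tcp_pos: [0.6054, -0.1733, 0.0098]
orientation: [2.168, 2.273, 0.0]
contact_force: [-0.1, 0.1, -1.2]
grip_width: 0.0528
gripper_force: 0.0
```

apply_moves:
  rows:
    - [0,0,-0.08,0,0,0]
    - [0,0,-0.25,0,0,0]
    - [0,0,-0.45,0,0,0]
    - [0,0,-0.65,0,0,0]
    - [0,0,-0.7,0,0,0]

```text
clock: 43.08
tcp_pos: [0.6071, -0.1746, 0.1899]
orientation: [2.165, 2.268, 0.006]
contact_force: [0.1, -0.3, -0.2]
grip_width: 0.0528
gripper_force: 0.0
```

apply_moves:
  rows:
    - [0.15,0,0,0,0,0]
    - [0.36,0,0,0,0,0]
    - [0.58,0,0,0,0,0]
    - [0.8,0,0,0,0,0]
    - [0.96,0,0,0,0,0]
  claw: 0.7

```text
clock: 43.7
tcp_pos: [0.5933, 0.0694, 0.1849]
orientation: [-2.165, -2.275, -0.0]
contact_force: [-0.0, -1.0, 0.2]
grip_width: 0.0599
gripper_force: 0.0
```

apply_moves:
  rows:
    - [0.15,0,0,0,0,0]
    - [0.2,0,0,0,0,0]
    - [0.2,0,0,0,0,0]
    - [0.2,0,0,0,0,0]

```text
clock: 44.2
tcp_pos: [0.5918, 0.114, 0.185]
orientation: [2.171, 2.27, -0.001]
contact_force: [0.2, -0.3, 0.4]
grip_width: 0.0597
gripper_force: 0.0
```

Run:
```python
from h import *
where()
f=r.grab_frame("wrist"); save(f,"w10.png")
for d in r.landmark_of(f,"lid_pull")[:2]: print("pull",d["conf"],d["point"],at(f,d["point"],.028))
t=r.grab_frame("top"); save(t,"top3.png")
for d in r.outline_of(t,"block1")[:5]: print("blk",d["conf"],rect_world(t,d["pixels"],.028),t["pixels"][d["pixels"]].mean(0).round())
for d in r.landmark_of(t,"lid_pull")[:2]: print("pull",d["conf"],d["point"],at(t,d["point"],.028))
s=r.grab_frame("scene")
for d in r.landmark_of(s,"lid_pull")[:2]: print("pull",d["conf"],d["point"],[proj(s,(.592,.142,z)).round() for z in(.02,.028,.038)])
cv2.imwrite("pics/s10.png",cv2.resize(s["pixels"][130:310,200:440,::-1],(800,600)))
go(.592,.142,.007,-87.3)
```

```text
t44.20 tcp [0.5918 0.114  0.185 ] yaw -87.45 tilt [ 0.0001 -0.0009] F [ 0.2 -0.3  0.4] w 0.0597 g 0.0
pull 0.8 [324.8, 141.1] [0.59562369 0.15379198 0.028     ]
pull 0.52 [316.9, 285.5] [ 0.59488938 -0.00480338  0.028     ]
blk 0.7 [403.2  66.9  53.8  37.2  41. ] [232. 227.  47.]
blk 0.57 [354.1 -87.4  49.8  32.6 -22.8] [ 80. 221. 212.]
blk 0.55 [ 604.5 -237.    56.7   40.4   87. ] [188. 171. 156.]
blk 0.52 [ 604.2 -174.5   51.1   37.5   88.7] [186. 172. 162.]
pull 0.8 [254.4, 175.7] [0.58809507 0.15259503 0.028     ]
pull 0.16 [456.8, 186.9] [ 0.54291799 -0.4143073   0.028     ]
pull 0.66 [369.1, 203.3] [array([367., 207.]), array([367., 205.]), array([367., 203.])]
shift [0.1048 0.0061 0.7112] turn [-0.      0.     -0.0005] rows 3.0
```

View pics/s10.png

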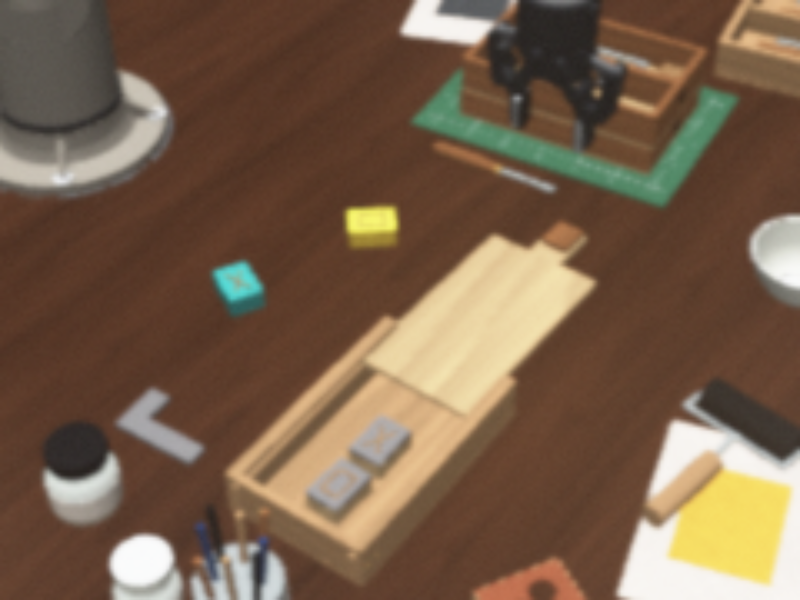

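View pics/w10.png

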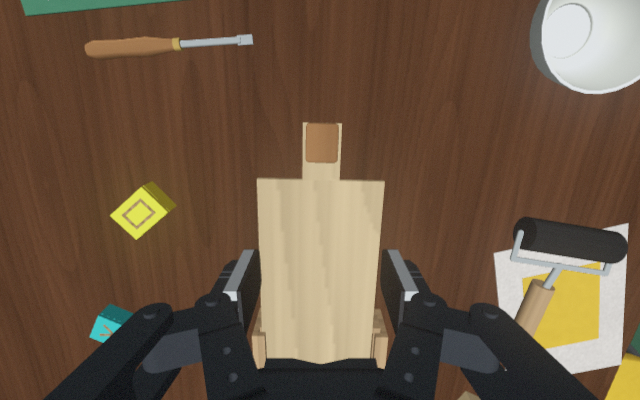

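The lid hangs in its grooves with the pull at (322,142) in the wrist view, and both blocks lie flat in the chest. I'll grip the pull with the tool pitched to match the sag, lift it level, then push.

apply_moves:
  rows:
    - [0.07,0.003,0.15,0,0,0]
    - [0.136,0.006,0.35,0,0,0]
    - [0.136,0.006,0.5,0,-0.01,0]
    - [0.136,0.006,0.6,0,-0.02,0]
    - [0.136,0.006,0.65,0,-0.03,0]

```text
clock: 45.18
tcp_pos: [0.5909, 0.1501, 0.0209]
orientation: [2.145, 2.248, -0.054]
contact_force: [-0.4, 0.7, -0.2]
grip_width: 0.06
gripper_force: 0.0
```

apply_moves:
  rows:
    - [0,0,0.02,0,0,0]
    - [0,0,0.04,0,0,0]
    - [0,0,0.054,0,0,0]
    - [0,0,0.054,0,0,0]

```text
clock: 45.68
tcp_pos: [0.5918, 0.1496, 0.0091]
orientation: [2.145, 2.248, -0.05]
contact_force: [-0.8, 0.2, 0.5]
grip_width: 0.06
gripper_force: 0.0
```

Run:
```python
from h import *
where()
s=r.grab_frame("scene")
cv2.imwrite("pics/s11.png",cv2.resize(s["pixels"][150:270,300:460,::-1],(800,600)))
```

```text
t45.67 tcp [0.5918 0.1496 0.0091] yaw -87.32 tilt [ 0.0026 -0.0467] F [-0.8  0.2  0.5] w 0.0600 g 0.0
```

View pics/s11.png

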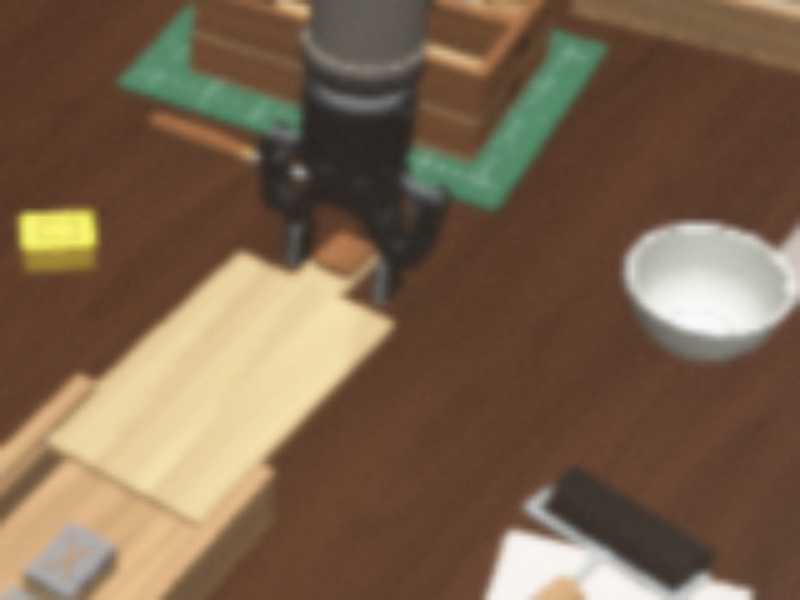

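apply_moves:
  rows:
    - [0,0,0,0,0,0]
    - [0,0,0,0,0,0]
    - [0,0,0,0,0,0]
    - [0,0,0,0,0,0]
    - [0,0,0,0,0,0]
  claw: 0
  newtons: 40

```text
clock: 46.35
tcp_pos: [0.5915, 0.1498, 0.0088]
orientation: [2.145, 2.248, -0.05]
contact_force: [0.0, 0.7, 0.3]
grip_width: 0.0349
gripper_force: 39.7
```

apply_moves:
  rows:
    - [0,0,-0.009,0,0.008,0]
    - [0,0,-0.018,0,0.015,0]
    - [0,0,-0.027,0,0.022,0]
    - [0,0,-0.036,0,0.03,0]
    - [0,0,-0.036,0,0.03,0]

```text
clock: 46.98
tcp_pos: [0.5918, 0.1496, 0.0181]
orientation: [2.169, 2.272, 0.001]
contact_force: [-0.9, -0.5, -0.6]
grip_width: 0.0347
gripper_force: 39.6
```

apply_moves:
  rows:
    - [0,0,0,0,0,0]
    - [0,0,0,0,0,0]

```text
clock: 47.22
tcp_pos: [0.5914, 0.1501, 0.0176]
orientation: [2.168, 2.274, -0.001]
contact_force: [1.1, 0.0, 0.5]
grip_width: 0.0349
gripper_force: 39.6
```

Run:
```python
from h import *
where(); print(r.get_obs()["moment"])
f=r.grab_frame("wrist"); save(f,"w11.png")
for d in r.landmark_of(f,"lid_pull")[:2]: print("pull",d["conf"],d["point"],at(f,d["point"],.038))
```

```text
t47.23 tcp [0.5914 0.1501 0.0176] yaw -87.28 tilt [-0.0002 -0.0003] F [1.1 0.  0.5] w 0.0349 g 39.6
[-0.14268734  0.03208767  0.00833865]
pull 0.58 [320.5, 280.5] [0.5929451  0.15292479 0.038     ]
```

apply_moves:
  rows:
    - [-0.03,0,0,0,0,0]
    - [-0.08,0,0,0,0,0]
    - [-0.14,0,0,0,0,0]
    - [-0.2,0,0,0,0,0]
    - [-0.24,0,0,0,0,0]

```text
clock: 47.95
tcp_pos: [0.5944, 0.0883, 0.0179]
orientation: [2.17, 2.271, -0.0]
contact_force: [0.1, 0.0, -0.4]
grip_width: 0.0353
gripper_force: 39.7
```

apply_moves:
  rows:
    - [-0.04,0,0,0,0,0]
    - [-0.12,0,0,0,0,0]
    - [-0.22,0,0,0,0,0]
    - [-0.32,0,0,0,0,0]
    - [-0.38,0,0,0,0,0]

```text
clock: 48.58
tcp_pos: [0.5971, -0.0067, 0.0173]
orientation: [-2.169, -2.269, 0.003]
contact_force: [-5.5, 2.7, -0.2]
grip_width: 0.0356
gripper_force: 40.0
```

apply_moves:
  rows:
    - [-0.005,0,0,0,0,0]
    - [-0.01,0,0,0,0,0]
    - [-0.02,0,0,0,0,0]
    - [-0.03,0,0,0,0,0]
    - [-0.036,0,0,0,0,0]

```text
clock: 49.2
tcp_pos: [0.5997, -0.0134, 0.0179]
orientation: [2.167, 2.274, 0.001]
contact_force: [-0.3, 0.8, -0.2]
grip_width: 0.0349
gripper_force: 39.8
```

Run:
```python
from h import *
where(); print(r.get_obs()["moment"])
```

```text
t49.20 tcp [ 0.5997 -0.0134  0.0179] yaw -87.25 tilt [0.0008 0.    ] F [-0.3  0.8 -0.2] w 0.0349 g 39.8
[ 0.01457337 -0.14335994  0.02944826]
```

apply_moves:
  rows:
    - [-0.004,0,0,0,0,0]
    - [-0.008,0,0,0,0,0]
    - [-0.012,0,0,0,0,0]
    - [-0.012,0,0,0,0,0]

```text
clock: 49.7
tcp_pos: [0.5995, -0.0169, 0.0178]
orientation: [2.169, 2.273, -0.0]
contact_force: [-0.5, -0.6, -1.2]
grip_width: 0.0346
gripper_force: 39.8
```

apply_moves:
  rows:
    - [-0.004,0,0,0,0,0]
    - [-0.008,0,0,0,0,0]
    - [-0.008,0,0,0,0,0]

```text
clock: 50.08
tcp_pos: [0.5996, -0.0188, 0.0178]
orientation: [2.168, 2.273, -0.0]
contact_force: [-0.0, -0.7, -0.5]
grip_width: 0.0353
gripper_force: 39.8
```

Run:
```python
from h import *
where(); print(r.get_obs()["moment"])
```

```text
t50.08 tcp [ 0.5996 -0.0188  0.0178] yaw -87.30 tilt [ 0.0001 -0.0001] F [-0.  -0.7 -0.5] w 0.0353 g 39.8
[-0.1298653  -0.17240922  0.02753944]
```

apply_moves:
  rows:
    - [-0.004,0,0,0,0,0]
    - [-0.008,0,0,0,0,0]
    - [-0.008,0,0,0,0,0]

```text
clock: 50.45
tcp_pos: [0.5997, -0.0209, 0.0178]
orientation: [2.169, 2.273, -0.0]
contact_force: [0.0, -0.7, 0.6]
grip_width: 0.0353
gripper_force: 39.8
```

apply_moves:
  rows:
    - [-0.004,0,0,0,0,0]
    - [-0.008,0,0,0,0,0]
    - [-0.008,0,0,0,0,0]

```text
clock: 50.82
tcp_pos: [0.5998, -0.0228, 0.0178]
orientation: [2.168, 2.273, -0.0]
contact_force: [-0.6, 0.8, 1.1]
grip_width: 0.0348
gripper_force: 39.8
```

Run:
```python
from h import *
where()
f=r.grab_frame("top"); save(f,"top4.png"); cv2.imwrite("pics/t4.png",cv2.resize(f["pixels"][110:220,300:440,::-1],(760,597),interpolation=cv2.INTER_CUBIC))
```

```text
t50.83 tcp [ 0.5998 -0.0228  0.0178] yaw -87.30 tilt [ 0.0001 -0.0001] F [-0.6  0.8  1.1] w 0.0348 g 39.8
```

apply_moves:
  rows:
    - [-0.004,0,0,0,0,0]
    - [-0.008,0,0,0,0,0]
    - [-0.008,0,0,0,0,0]

```text
clock: 51.25
tcp_pos: [0.5997, -0.0242, 0.0177]
orientation: [-2.168, -2.273, -0.0]
contact_force: [-0.6, 1.8, -0.9]
grip_width: 0.0351
gripper_force: 39.8
```

apply_moves:
  rows:
    - [-0.004,0,0,0,0,0]
    - [-0.008,0,0,0,0,0]
    - [-0.008,0,0,0,0,0]

```text
clock: 51.62
tcp_pos: [0.5994, -0.0244, 0.0175]
orientation: [-2.164, -2.273, -0.001]
contact_force: [-1.7, 6.3, -0.5]
grip_width: 0.0351
gripper_force: 39.9
```

Run:
```python
from h import *
where()
```

```text
t51.62 tcp [ 0.5994 -0.0244  0.0175] yaw -87.20 tilt [-0.0016  0.0025] F [-1.7  6.3 -0.5] w 0.0351 g 39.9
```

apply_moves:
  rows:
    - [-0.004,0,0,0,0,0]
    - [-0.008,0,0,0,0,0]
    - [-0.008,0,0,0,0,0]

```text
clock: 52.0
tcp_pos: [0.5993, -0.0244, 0.0174]
orientation: [-2.162, -2.273, -0.003]
contact_force: [-2.4, 10.9, 0.9]
grip_width: 0.0355
gripper_force: 40.0
```

Run:
```python
from h import *
where()
```

```text
t52.00 tcp [ 0.5993 -0.0244  0.0174] yaw -87.13 tilt [-0.0024  0.0048] F [-2.4 10.9  0.9] w 0.0355 g 40.0
```

apply_moves:
  rows:
    - [0.006,0,0,0,0,0]
    - [0.01,0,0,0,0,0]

```text
clock: 52.25
tcp_pos: [0.5994, -0.0243, 0.0175]
orientation: [-2.165, -2.273, -0.001]
contact_force: [-0.7, 3.9, 0.1]
grip_width: 0.035
gripper_force: 39.9
```

apply_moves:
  rows:
    - [0,0,0,0,0,0]
    - [0,0,0,0,0,0]
    - [0,0,0,0,0,0]
    - [0,0,0,0,0,0]
  claw: 0.7

```text
clock: 52.75
tcp_pos: [0.5999, -0.0266, 0.0178]
orientation: [2.169, 2.273, -0.0]
contact_force: [-0.1, -0.4, 0.1]
grip_width: 0.0599
gripper_force: 0.0
```

apply_moves:
  rows:
    - [0,0,-0.08,0,0,0]
    - [0,0,-0.25,0,0,0]
    - [0,0,-0.45,0,0,0]
    - [0,0,-0.7,0,0,0]
    - [0,0,-0.8,0,0,0]

```text
clock: 53.38
tcp_pos: [0.6016, -0.027, 0.2232]
orientation: [2.167, 2.269, 0.008]
contact_force: [0.1, 0.4, 0.4]
grip_width: 0.0594
gripper_force: 0.0
```

apply_moves:
  rows:
    - [0,0,0,0,0,0]
    - [0,0,0,0,0,0]

```text
clock: 53.62
tcp_pos: [0.5992, -0.026, 0.2175]
orientation: [-2.168, -2.273, 0.001]
contact_force: [-0.3, 0.9, -1.2]
grip_width: 0.0597
gripper_force: 0.0
```

Run:
```python
from h import *
where()
f=r.grab_frame("wrist"); save(f,"w12.png")
for d in r.landmark_of(f,"lid_pull")[:2]: print("pull",d["conf"],d["point"],at(f,d["point"],.038))
for d in r.outline_of(f,"lid")[:1]: print(d["conf"],d["rect"],rect_world(f,d["pixels"],.040))
```

```text
t53.62 tcp [ 0.5992 -0.026   0.2175] yaw -87.29 tilt [-0.0008  0.0004] F [-0.3  0.9 -1.2] w 0.0597 g 0.0
pull 0.56 [320.1, 173.6] [ 0.60015237 -0.02325905  0.038     ]
0.84 [263.5, 157.7, 113.0, 202.5] [ 602.9 -138.8  271.6  122.3  -88.1]
```

View pics/w12.png

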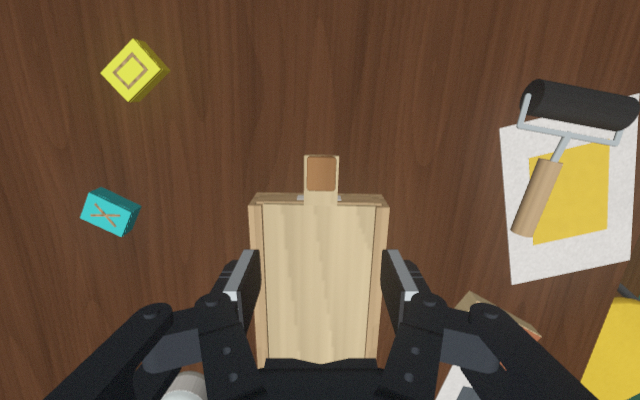

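The lid is fully home, with its pull at (320,173), which matches where it started. Now I'm returning to the pile for the deeper tray.

apply_moves:
  rows:
    - [0.17,-0.04,-0.07,0,0,-0.105]
    - [0.34,-0.09,-0.13,0,0,-0.21]
    - [0.51,-0.13,-0.2,0,0,-0.316]
    - [0.68,-0.18,-0.27,0,0,-0.42]
    - [0.85,-0.22,-0.33,0,0,-0.528]
  claw: 0.45

```text
clock: 54.4
tcp_pos: [0.534, 0.1846, 0.3001]
orientation: [-1.06, -2.956, 0.002]
contact_force: [0.3, -0.4, -0.4]
grip_width: 0.038
gripper_force: 0.0
```

apply_moves:
  rows:
    - [0.15,0.09,0,0,0,-0.105]
    - [0.3,0.18,0,0,0,-0.21]
    - [0.45,0.27,0,0,0,-0.316]
    - [0.6,0.37,0,0,0,-0.42]
    - [0.73,0.454,0,0,0,-0.527]

```text
clock: 55.02
tcp_pos: [0.4662, 0.3889, 0.2991]
orientation: [0.219, -3.132, 0.002]
contact_force: [0.7, -0.8, -0.5]
grip_width: 0.0383
gripper_force: 0.0
```

apply_moves:
  rows:
    - [0,0,0,0,0,0]
    - [0,0,0,0,0,0]
    - [0,0,0,0,0,0]

```text
clock: 55.4
tcp_pos: [0.4681, 0.3859, 0.3]
orientation: [0.205, -3.135, 0.002]
contact_force: [-0.0, -0.3, -0.5]
grip_width: 0.0389
gripper_force: 0.0
```

Run:
```python
from h import *
where()
f=r.grab_frame("wrist"); save(f,"w13.png")
for d in r.outline_of(f,"tray_low")[:1]: print(d["conf"],d["rect"],rect_world(f,d["pixels"],.084))
go(.4657,.3881,.0562,7.65)
```

```text
t55.40 tcp [0.4681 0.3859 0.3   ] yaw 7.47 tilt [-0.0001 -0.001 ] F [-0.  -0.3 -0.5] w 0.0389 g 0.0
0.78 [251.3, 49.7, 144.4, 208.7] [466.9 389.8 240.9 150.6   7.5]
shift [0.0079 0.0087 0.9764] turn [-0.0002  0.     -0.0015] rows 4.0
```

Tray_low hasn't moved: it measures (466.9, 389.8), against 466.4, 389.5 when I set it down.

apply_moves:
  rows:
    - [0.008,0.009,0.2,0,0,-0.002]
    - [0.008,0.009,0.4,0,0,-0.002]
    - [0.008,0.009,0.6,0,0,-0.002]
    - [0.008,0.009,0.72,0,0,-0.002]
    - [0.008,0.009,0.8,0,0,-0.002]

```text
clock: 56.12
tcp_pos: [0.4648, 0.3883, 0.0987]
orientation: [0.212, -3.133, 0.002]
contact_force: [-0.8, -0.6, 0.4]
grip_width: 0.0384
gripper_force: 0.0
```

apply_moves:
  rows:
    - [0,0,0.05,0,0,0]
    - [0,0,0.1,0,0,0]
    - [0,0,0.14,0,0,0]
    - [0,0,0.17,0,0,0]
    - [0,0,0.176,0,0,0]

```text
clock: 56.75
tcp_pos: [0.4649, 0.3894, 0.056]
orientation: [0.215, -3.134, 0.0]
contact_force: [-0.4, 0.3, -0.3]
grip_width: 0.0382
gripper_force: 0.0
```

Run:
```python
from h import *
where(); go(.4657,.3881,.0562,7.65)
```

```text
t56.75 tcp [0.4649 0.3894 0.056 ] yaw 7.84 tilt [-0.0003 -0.0003] F [-0.4  0.3 -0.3] w 0.0382 g 0.0
shift [-0.0026 -0.0056 -0.001 ] turn [-0.0002 -0.0002  0.0021] rows 1.0
```

apply_moves:
  rows:
    - [-0.003,-0.006,0,0,0,0.002]
    - [-0.003,-0.006,0,0,0,0.002]
    - [-0.003,-0.006,0,0,0,0.002]

```text
clock: 57.12
tcp_pos: [0.4661, 0.3882, 0.0566]
orientation: [-0.21, 3.134, 0.001]
contact_force: [0.4, 0.2, -1.0]
grip_width: 0.0383
gripper_force: 0.0
```

apply_moves:
  rows:
    - [0,0,0,0,0,0]
    - [0,0,0,0,0,0]
    - [0,0,0,0,0,0]
    - [0,0,0,0,0,0]
    - [0,0,0,0,0,0]
  claw: 0
  newtons: 70

```text
clock: 57.75
tcp_pos: [0.4661, 0.3881, 0.0566]
orientation: [-0.21, 3.134, 0.0]
contact_force: [-1.2, -0.3, 5.7]
grip_width: 0.0103
gripper_force: 69.9
```

apply_moves:
  rows:
    - [0,0,-0.06,0,0,0]
    - [0,0,-0.2,0,0,0]
    - [0,0,-0.38,0,0,0]
    - [0,0,-0.6,0,0,0]
    - [0,0,-0.74,0,0,0]

```text
clock: 58.38
tcp_pos: [0.466, 0.388, 0.2438]
orientation: [-0.209, 3.133, 0.002]
contact_force: [0.4, 1.7, -6.4]
grip_width: 0.0111
gripper_force: 68.9
```

apply_moves:
  rows:
    - [-0.01,-0.1,0,0,0,0.08]
    - [-0.03,-0.24,0,0,0,0.19]
    - [-0.045,-0.38,0,0,0,0.3]
    - [-0.06,-0.52,0,0,0,0.41]
    - [-0.075,-0.655,0,0,0,0.525]

```text
clock: 59.0
tcp_pos: [0.5056, 0.2266, 0.2409]
orientation: [-1.073, -2.951, 0.002]
contact_force: [0.3, -0.3, -6.3]
grip_width: 0.0112
gripper_force: 68.8
```

apply_moves:
  rows:
    - [-0.14,-0.09,0,0,0,0.105]
    - [-0.28,-0.18,0,0,0,0.21]
    - [-0.41,-0.27,0,0,0,0.316]
    - [-0.55,-0.36,0,0,0,0.42]
    - [-0.66,-0.44,0,0,0,0.527]

```text
clock: 59.62
tcp_pos: [0.5627, 0.0365, 0.241]
orientation: [-2.17, -2.271, 0.002]
contact_force: [0.5, 0.3, -5.1]
grip_width: 0.0106
gripper_force: 68.8
```

apply_moves:
  rows:
    - [0,0,0,0,0,0]
    - [0,0,0,0,0,0]

```text
clock: 59.88
tcp_pos: [0.5626, 0.0391, 0.2409]
orientation: [-2.16, -2.279, 0.001]
contact_force: [-0.1, 1.3, -5.9]
grip_width: 0.011
gripper_force: 68.8
```

Run:
```python
from h import *
where(); go(.6042,-.1799,.23,-87.3)
```

```text
t59.88 tcp [0.5626 0.0391 0.2409] yaw -86.94 tilt [-0.0015  0.0007] F [-0.1  1.3 -5.9] w 0.0110 g 68.8
shift [-0.8837  0.1195  0.0427] turn [-0.0009 -0.0005  0.004 ] rows 4.0
```

apply_moves:
  rows:
    - [-0.15,0.02,0,0,0,0.004]
    - [-0.38,0.05,0.01,0,0,0.004]
    - [-0.62,0.08,0.02,0,0,0.004]
    - [-0.8,0.11,0.03,0,0,0.004]
    - [-0.884,0.12,0.043,0,0,0.004]

```text
clock: 60.5
tcp_pos: [0.6047, -0.1827, 0.2303]
orientation: [2.171, 2.271, -0.001]
contact_force: [-0.1, 1.1, -6.3]
grip_width: 0.011
gripper_force: 68.9
```

apply_moves:
  rows:
    - [0,0,0.1,0,0,0]
    - [0,0,0.25,0,0,0]
    - [0,0,0.4,0,0,0]
    - [0,0,0.52,0,0,0]
    - [0,0,0.6,0,0,0]

```text
clock: 61.12
tcp_pos: [0.6045, -0.1785, 0.0786]
orientation: [-2.165, -2.273, 0.0]
contact_force: [-0.3, -0.4, -6.6]
grip_width: 0.0107
gripper_force: 68.7
```

apply_moves:
  rows:
    - [0,0,0,0,0,0]
    - [0,0,0,0,0,0]

```text
clock: 61.38
tcp_pos: [0.6058, -0.1808, 0.0817]
orientation: [2.168, 2.271, 0.002]
contact_force: [0.1, -0.1, -6.7]
grip_width: 0.0108
gripper_force: 68.8
```

Run:
```python
from h import *
where(); go(.6042,-.1799,.0655,-87.3)
```

```text
t61.38 tcp [ 0.6058 -0.1808  0.0817] yaw -87.35 tilt [ 0.0019 -0.0003] F [ 0.1 -0.1 -6.7] w 0.0108 g 68.8
shift [ 0.0041 -0.0065  0.0648] turn [ 0.0012  0.0003 -0.0006] rows 1.0
```

apply_moves:
  rows:
    - [0.004,-0.004,0.01,0.001,0,0]
    - [0.004,-0.006,0.025,0.001,0,0]
    - [0.004,-0.006,0.04,0.001,0,0]
    - [0.004,-0.006,0.052,0.001,0,0]
    - [0.004,-0.006,0.056,0.001,0,0]

```text
clock: 62.0
tcp_pos: [0.6031, -0.1798, 0.0662]
orientation: [-2.169, -2.271, 0.002]
contact_force: [-1.2, -0.9, -5.9]
grip_width: 0.0108
gripper_force: 68.9
```

apply_moves:
  rows:
    - [0,0,0,0,0,0]
    - [0,0,0,0,0,0]

```text
clock: 62.25
tcp_pos: [0.6033, -0.1799, 0.0666]
orientation: [-2.17, -2.271, 0.002]
contact_force: [-0.7, 0.2, -6.9]
grip_width: 0.0106
gripper_force: 68.9
```

Run:
```python
from h import *
where(); go(.6042,-.1799,.0650,-87.3)
```

```text
t62.25 tcp [ 0.6033 -0.1799  0.0666] yaw -87.39 tilt [-0.0014 -0.0001] F [-0.7  0.2 -6.9] w 0.0106 g 68.9
shift [-0.      0.0034  0.0065] turn [-0.0009  0.0001 -0.001 ] rows 1.0
```

apply_moves:
  rows:
    - [0,0.003,0.002,-0.001,0,0]
    - [0,0.003,0.005,-0.001,0,0]
    - [0,0.003,0.008,-0.001,0,0]
    - [0,0.003,0.009,-0.001,0,0]
    - [0,0.003,0.009,-0.001,0,0]

```text
clock: 62.88
tcp_pos: [0.6042, -0.1798, 0.0656]
orientation: [-2.17, -2.271, -0.002]
contact_force: [-4.2, 2.0, 6.9]
grip_width: 0.0106
gripper_force: 70.9
```

Run:
```python
from h import *
where(); go(.6042,-.1799,.0650,-87.3)
```

```text
t62.88 tcp [ 0.6042 -0.1798  0.0656] yaw -87.39 tilt [0.0007 0.0008] F [-4.2  2.   6.9] w 0.0106 g 70.9
shift [-0.0004 -0.0002  0.0025] turn [ 0.0005 -0.0005 -0.001 ] rows 1.0
```

Seated with contact. Releasing it and rising to check, then over to tray_top.

apply_moves:
  rows:
    - [0,0,-0.002,0,0,0]
    - [0,0,-0.002,0,0,0]

```text
clock: 63.12
tcp_pos: [0.6042, -0.1798, 0.0656]
orientation: [2.17, 2.271, 0.001]
contact_force: [-3.1, 1.9, 7.5]
grip_width: 0.0109
gripper_force: 70.9
```

apply_moves:
  rows:
    - [0,0,0,0,0,0]
    - [0,0,0,0,0,0]
    - [0,0,0,0,0,0]
    - [0,0,-0.1,0,0,0]
    - [0,0,-0.25,0,0,0]
  claw: 0.45

```text
clock: 63.75
tcp_pos: [0.6033, -0.1796, 0.1269]
orientation: [-2.169, -2.27, 0.003]
contact_force: [1.0, 0.3, -0.1]
grip_width: 0.0385
gripper_force: 0.0
```

apply_moves:
  rows:
    - [0,0,-0.16,0,0,0]
    - [0,0,-0.35,0,0,0]
    - [0,0,-0.55,0,0,0]
    - [0,0,-0.7,0,0,0]
    - [0,0,-0.73,0,0,0]

```text
clock: 64.38
tcp_pos: [0.6052, -0.1807, 0.3127]
orientation: [2.168, 2.268, 0.004]
contact_force: [0.6, -0.1, -1.0]
grip_width: 0.0387
gripper_force: 0.0
```

apply_moves:
  rows:
    - [0,0,0,0,0,0]
    - [0,0,0,0,0,0]

```text
clock: 64.62
tcp_pos: [0.6033, -0.1794, 0.3081]
orientation: [-2.168, -2.27, 0.002]
contact_force: [0.0, -0.4, -0.8]
grip_width: 0.0386
gripper_force: 0.0
```

Run:
```python
from h import *
where()
f=r.grab_frame("wrist"); save(f,"w14.png")
for d in r.outline_of(f,"tray_low")[:1]: print(d["conf"],d["rect"],rect_world(f,d["pixels"],.093))
t=r.grab_frame("top")
for d in r.outline_of(t,"tray_top")[:3]: print(d["conf"],d["rect"],rect_world(t,d["pixels"],.039))
```

```text
t64.62 tcp [ 0.6033 -0.1794  0.3081] yaw -87.38 tilt [-0.0027  0.0005] F [ 0.  -0.4 -0.8] w 0.0386 g 0.0
0.72 [251.3, 55.7, 141.3, 203.8] [ 605.2 -177.5  239.8  151.1  -87.3]
0.98 [135.9, 173.3, 70.2, 100.5] [466.3 380.2 242.7 163.4   8.3]
0.25 [468.0, 179.3, 4.4, 10.9] [ 547.2 -446.2   30.1   12.3  -22.8]
```

Tray_low is back within half a millimetre of where it started. Now for tray_top.

apply_moves:
  rows:
    - [0.19,-0.04,0,0,0,-0.105]
    - [0.39,-0.08,0,0,0,-0.21]
    - [0.58,-0.12,0,0,0,-0.316]
    - [0.78,-0.16,0,0,0,-0.42]
    - [0.97,-0.2,0,0,0,-0.528]

```text
clock: 65.45
tcp_pos: [0.5423, 0.0618, 0.3096]
orientation: [-1.063, -2.956, -0.0]
contact_force: [0.6, 0.6, 0.2]
grip_width: 0.0382
gripper_force: 0.0
```

apply_moves:
  rows:
    - [0.14,0.1,0,0,0,-0.11]
    - [0.28,0.2,0,0,0,-0.22]
    - [0.42,0.31,0,0,0,-0.33]
    - [0.54,0.4,0,0,0,-0.44]
    - [0.625,0.468,0,0,0,-0.527]

```text
clock: 66.08
tcp_pos: [0.4972, 0.252, 0.3094]
orientation: [0.218, -3.133, -0.0]
contact_force: [-0.3, -0.1, -0.4]
grip_width: 0.0388
gripper_force: 0.0
```

apply_moves:
  rows:
    - [0.02,0.18,0,0,0,0]
    - [0.04,0.38,0,0,0,0]
    - [0.06,0.53,0,0,0,0]
    - [0.06,0.53,0,0,0,0]
    - [0.06,0.53,0,0,0,0]

```text
clock: 66.7
tcp_pos: [0.4661, 0.3785, 0.3094]
orientation: [0.206, -3.135, 0.002]
contact_force: [1.1, -0.9, -0.5]
grip_width: 0.0384
gripper_force: 0.0
```

Run:
```python
from h import *
where()
f=r.grab_frame("wrist"); save(f,"w15.png")
for d in r.outline_of(f,"tray_top")[:1]: print(d["conf"],d["rect"],rect_world(f,d["pixels"],.039))
go(.4611,.3863,.0137,7.6)
```

```text
t66.70 tcp [0.4661 0.3785 0.3094] yaw 7.52 tilt [-0.0002 -0.0012] F [ 1.1 -0.9 -0.5] w 0.0384 g 0.0
0.84 [266.6, 58.1, 126.1, 182.0] [465.2 388.2 240.5 152.4   7.6]
shift [0.0174 0.0372 1.1842] turn [-0.0004  0.0001 -0.0019] rows 5.0
```

Unmoved (465.2, 388.2). Descending.

apply_moves:
  rows:
    - [0.017,0.037,0.2,0,0,-0.002]
    - [0.017,0.037,0.42,0,0,-0.002]
    - [0.017,0.037,0.65,0,0,-0.002]
    - [0.017,0.037,0.86,0,0,-0.002]
    - [0.017,0.037,0.95,0,0,-0.002]

```text
clock: 67.42
tcp_pos: [0.4596, 0.3853, 0.0693]
orientation: [0.209, -3.132, 0.005]
contact_force: [-0.5, -0.9, -0.7]
grip_width: 0.0383
gripper_force: 0.0
```

apply_moves:
  rows:
    - [0,0,0.06,0,0,0]
    - [0,0,0.12,0,0,0]
    - [0,0,0.18,0,0,0]
    - [0,0,0.22,0,0,0]
    - [0,0,0.232,0,0,0]

```text
clock: 68.05
tcp_pos: [0.4602, 0.388, 0.0138]
orientation: [0.212, -3.134, 0.001]
contact_force: [-0.6, 0.5, -0.1]
grip_width: 0.0381
gripper_force: 0.0
```

Run:
```python
from h import *
where(); go(.4611,.3863,.0137,7.6)
```

```text
t68.05 tcp [0.4602 0.388  0.0138] yaw 7.75 tilt [-0.0004 -0.0004] F [-0.6  0.5 -0.1] w 0.0381 g 0.0
shift [-0.0028 -0.0071  0.0003] turn [-0.0002 -0.0003  0.0016] rows 1.0
```

apply_moves:
  rows:
    - [-0.003,-0.006,0,0,0,0.002]
    - [-0.003,-0.006,0,0,0,0.002]
    - [-0.003,-0.006,0,0,0,0.002]

```text
clock: 68.42
tcp_pos: [0.4615, 0.3869, 0.0148]
orientation: [-0.207, 3.134, 0.001]
contact_force: [-0.4, 0.6, -0.1]
grip_width: 0.0386
gripper_force: 0.0
```

apply_moves:
  rows:
    - [0,0,0,0,0,0]
    - [0,0,0,0,0,0]
    - [0,0,0,0,0,0]
    - [0,0,0,0,0,0]
    - [0,0,0,0,0,0]
  claw: 0
  newtons: 60

```text
clock: 69.05
tcp_pos: [0.4614, 0.3867, 0.0147]
orientation: [-0.207, 3.135, 0.0]
contact_force: [0.1, -1.6, 6.1]
grip_width: 0.011
gripper_force: 60.6
```

Run:
```python
from h import *
where()
```

```text
t69.05 tcp [0.4614 0.3867 0.0147] yaw 7.56 tilt [0.0002 0.0002] F [ 0.1 -1.6  6.1] w 0.0110 g 60.6
```

apply_moves:
  rows:
    - [0,0,-0.06,0,0,0]
    - [0,0,-0.24,0,0,0]
    - [0,0,-0.46,0,0,0]
    - [0,0,-0.7,0,0,0]
    - [0,0,-0.88,0,0,0]

```text
clock: 69.68
tcp_pos: [0.4612, 0.3866, 0.2371]
orientation: [-0.207, 3.134, 0.002]
contact_force: [0.6, 0.5, -5.7]
grip_width: 0.0105
gripper_force: 59.5
```

apply_moves:
  rows:
    - [-0.01,-0.1,0,0,0,0.08]
    - [-0.03,-0.24,0,0,0,0.19]
    - [-0.045,-0.38,0,0,0,0.3]
    - [-0.06,-0.52,0,0,0,0.41]
    - [-0.075,-0.655,0,0,0,0.525]

```text
clock: 70.3
tcp_pos: [0.5008, 0.2253, 0.2342]
orientation: [-1.075, -2.951, 0.001]
contact_force: [0.6, 0.1, -4.2]
grip_width: 0.011
gripper_force: 59.4
```

apply_moves:
  rows:
    - [-0.14,-0.09,0,0,0,0.105]
    - [-0.28,-0.18,0,0,0,0.21]
    - [-0.41,-0.27,0,0,0,0.316]
    - [-0.55,-0.36,0,0,0,0.42]
    - [-0.66,-0.44,0,0,0,0.527]

```text
clock: 70.92
tcp_pos: [0.5577, 0.0351, 0.2343]
orientation: [-2.172, -2.269, 0.001]
contact_force: [0.2, 0.9, -4.9]
grip_width: 0.011
gripper_force: 59.4
```

apply_moves:
  rows:
    - [0,0,0,0,0,0]
    - [0,0,0,0,0,0]

```text
clock: 71.18
tcp_pos: [0.5574, 0.0376, 0.2341]
orientation: [-2.162, -2.277, 0.0]
contact_force: [1.2, 0.8, -4.6]
grip_width: 0.0111
gripper_force: 59.4
```

Run:
```python
from h import *
where(); go(.6045,-.1739,.22,-87.35)
```

```text
t71.17 tcp [0.5574 0.0376 0.2341] yaw -87.03 tilt [-0.0012  0.0008] F [ 1.2  0.8 -4.6] w 0.0111 g 59.4
shift [-0.8545  0.1442  0.0553] turn [-0.0007 -0.0005  0.0036] rows 4.0
```

apply_moves:
  rows:
    - [-0.15,0.025,0,0,0,0.004]
    - [-0.38,0.06,0.01,0,0,0.004]
    - [-0.6,0.1,0.03,0,0,0.004]
    - [-0.78,0.13,0.05,0,0,0.004]
    - [-0.855,0.144,0.055,0,0,0.004]

```text
clock: 71.8
tcp_pos: [0.6045, -0.1767, 0.2201]
orientation: [-2.173, -2.268, 0.002]
contact_force: [-0.2, 1.8, -4.7]
grip_width: 0.0111
gripper_force: 59.3
```

apply_moves:
  rows:
    - [0,0,0.08,0,0,0]
    - [0,0,0.18,0,0,0]
    - [0,0,0.28,0,0,0]
    - [0,0,0.36,0,0,0]
    - [0,0,0.4,0,0,0]

```text
clock: 72.42
tcp_pos: [0.6043, -0.1726, 0.1186]
orientation: [-2.167, -2.27, 0.001]
contact_force: [0.6, -0.6, -4.5]
grip_width: 0.0106
gripper_force: 59.2
```

apply_moves:
  rows:
    - [0,0,0,0,0,0]
    - [0,0,0,0,0,0]

```text
clock: 72.68
tcp_pos: [0.6055, -0.175, 0.1214]
orientation: [2.171, 2.269, 0.001]
contact_force: [-0.2, -0.7, -4.0]
grip_width: 0.0109
gripper_force: 59.2
```

Run:
```python
from h import *
where(); go(.6045,-.1739,.1047,-87.35)
```

```text
t72.67 tcp [ 0.6055 -0.175   0.1214] yaw -87.47 tilt [ 0.0015 -0.0003] F [-0.2 -0.7 -4. ] w 0.0109 g 59.2
shift [ 0.0046 -0.0038  0.0667] turn [ 0.0009  0.0002 -0.0013] rows 1.0
```

apply_moves:
  rows:
    - [0.004,-0.003,0.01,0,0,-0.001]
    - [0.004,-0.003,0.025,0,0,-0.001]
    - [0.004,-0.003,0.04,0,0,-0.001]
    - [0.004,-0.003,0.052,0,0,-0.001]
    - [0.004,-0.003,0.058,0,0,-0.001]

```text
clock: 73.3
tcp_pos: [0.6039, -0.1739, 0.1057]
orientation: [-2.17, -2.271, 0.0]
contact_force: [0.4, -0.1, -4.0]
grip_width: 0.0109
gripper_force: 59.3
```

apply_moves:
  rows:
    - [0,0,0,0,0,0]
    - [0,0,0,0,0,0]

```text
clock: 73.55
tcp_pos: [0.6042, -0.1739, 0.1062]
orientation: [2.17, 2.271, 0.0]
contact_force: [-0.4, -0.5, -5.3]
grip_width: 0.0109
gripper_force: 59.3
```

Run:
```python
from h import *
where(); go(.6045,-.1739,.1047,-87.35)
```

```text
t73.55 tcp [ 0.6042 -0.1739  0.1062] yaw -87.38 tilt [ 0.0002 -0.    ] F [-0.4 -0.5 -5.3] w 0.0109 g 59.3
shift [-0.      0.0013  0.0058] turn [ 0.0001  0.     -0.0004] rows 1.0
```

apply_moves:
  rows:
    - [0,0.001,0.002,0,0,0]
    - [0,0.001,0.005,0,0,0]
    - [0,0.001,0.007,0,0,0]
    - [0,0.001,0.008,0,0,0]
    - [0,0.001,0.008,0,0,0]

```text
clock: 74.18
tcp_pos: [0.6044, -0.1739, 0.1047]
orientation: [-2.17, -2.271, -0.001]
contact_force: [-4.1, 1.9, 5.0]
grip_width: 0.011
gripper_force: 60.8
```

Run:
```python
from h import *
where()
```

```text
t74.17 tcp [ 0.6044 -0.1739  0.1047] yaw -87.39 tilt [0.0003 0.0004] F [-4.1  1.9  5. ] w 0.0110 g 60.8
```

apply_moves:
  rows:
    - [0,0,0,0,0,0]
    - [0,0,0,0,0,0]
    - [0,0,0,0,0,0]
    - [0,0,-0.1,0,0,0]
    - [0,0,-0.25,0,0,0]
  claw: 0.45

```text
clock: 74.8
tcp_pos: [0.6036, -0.1736, 0.1662]
orientation: [-2.169, -2.27, 0.003]
contact_force: [1.1, 0.5, 0.8]
grip_width: 0.0382
gripper_force: 0.0
```

apply_moves:
  rows:
    - [0,0,-0.16,0,0,0]
    - [0,0,-0.35,0,0,0]
    - [0,0,-0.5,0,0,0]
    - [0,0,-0.57,0,0,0]
    - [0,0,-0.57,0,0,0]

```text
clock: 75.42
tcp_pos: [0.6047, -0.174, 0.3094]
orientation: [2.169, 2.271, 0.002]
contact_force: [0.3, -0.0, -0.4]
grip_width: 0.0382
gripper_force: 0.0
```

apply_moves:
  rows:
    - [0,0,0,0,0,0]
    - [0,0,0,0,0,0]
    - [0,0,0,0,0,0]

```text
clock: 75.8
tcp_pos: [0.604, -0.1737, 0.3081]
orientation: [-2.169, -2.271, 0.002]
contact_force: [-0.1, -0.2, 0.5]
grip_width: 0.0384
gripper_force: 0.0
```

Run:
```python
from h import *
where()
f=r.grab_frame("wrist"); save(f,"w16.png")
for d in r.outline_of(f,"tray_top")[:1]: print(d["conf"],d["rect"],rect_world(f,d["pixels"],.129))
s=r.grab_frame("scene"); cv2.imwrite("pics/s16.png",cv2.resize(s["pixels"][130:350,170:440,::-1],(736,600)))
```

```text
t75.80 tcp [ 0.604  -0.1737  0.3081] yaw -87.39 tilt [-0.0016  0.0001] F [-0.1 -0.2  0.5] w 0.0384 g 0.0
0.57 [244.2, 53.9, 156.3, 223.5] [ 606.  -175.4  240.3  151.1  -87.4]
```

View pics/s16.png

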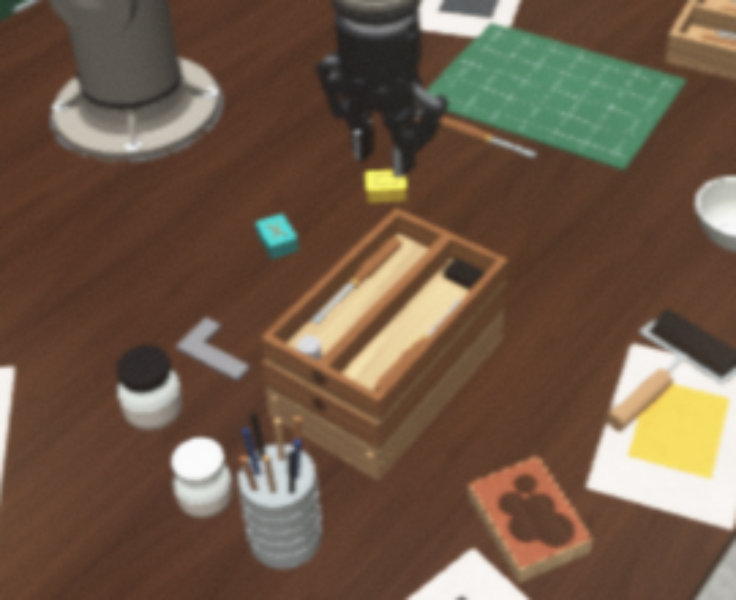

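The stack is square again in the picture, with the deeper tray below. The mat is empty, and the bystanders and look-alikes are where they were. Handing in.

```bash
python3 -c "
from bench import r
print(r.hand_in())"
```

```text
the job is handed in; nothing more can be done
None
```

I handed in the job at about 76 s: the two grey blocks on the bench lie flat in the chest, the lid is fully home, the trays are stacked on it again as before, and the bystanders and look-alikes look undisturbed in the last picture; the hand-in gave no verdict.

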